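# Make up two guest trays at the sushi counter

### The job

Make up two guest trays from the stock standing on the counter: on the black tray the blue cup, the red-capped bottle and the yellow-lidded jar; on the white tray the white cup and the green-lidded jar. On each tray the cup stands in the cell with the red pad, the jar in the cell with the grey pad at the other end, and the bottle, if there is one, in the bare middle cell, each upright and flat on the floor of its cell. Tip nothing over, and leave the brown cup, the white-capped bottle and the black-lidded jar standing where they are.

Things in the scene. Friction and masses are not known exactly. Their poses are not given: they have to be found in the camera images.
- black_tray: Black lacquered tray, 230 mm long (its x) by 80 mm wide (its y), fixed to the counter; three square cells in a row along x, each 70 by 70 mm inside, centred at x = -75, 0 and +75 mm, y = 0; cell floors 6 mm above the counter, rims and dividers 5 mm thick and 12 mm high above the counter. The cell at x = -75 has a red floor pad, the middle one is bare, the one at x = +75 has a grey floor pad. Origin at the centre of its underside
- white_tray: White lacquered tray, 230 mm long (its x) by 80 mm wide (its y), fixed to the counter; three square cells in a row along x, each 70 by 70 mm inside, centred at x = -75, 0 and +75 mm, y = 0; cell floors 6 mm above the counter, rims and dividers 5 mm thick and 12 mm high above the counter. The cell at x = -75 has a red floor pad, the middle one is bare, the one at x = +75 has a grey floor pad. Origin at the centre of its underside
- blue_cup: Dark blue ceramic cup, 47 mm across, 66 mm tall, open top, nearly straight sides (40 mm foot, 48 mm rim), about 0.11 kg, loose; origin at the centre of its underside, z up through its mouth
- white_cup: White ceramic cup, 47 mm across, 66 mm tall, open top, nearly straight sides (40 mm foot, 48 mm rim), about 0.11 kg, loose; origin at the centre of its underside, z up through its mouth
- red_bottle: Small dark brown sauce bottle with a paper band and a red cap, 44 mm round body up to 52 mm height, then shoulder and a 25 mm wide cap, 78 mm tall in all, about 0.12 kg, loose; origin at the centre of its underside, z up
- yellow_jar: White ceramic condiment jar with a yellow lid, 50 mm across with straight sides, 56 mm tall (the top 16 mm is the coloured lid, fixed on), about 0.14 kg, loose; origin at the centre of its underside, z up
- green_jar: White ceramic condiment jar with a green lid, 50 mm across with straight sides, 56 mm tall (the top 16 mm is the coloured lid, fixed on), about 0.14 kg, loose; origin at the centre of its underside, z up
- brown_cup: Reddish brown ceramic cup, 47 mm across, 66 mm tall, open top, nearly straight sides (40 mm foot, 48 mm rim), about 0.11 kg, loose; origin at the centre of its underside, z up through its mouth. It belongs to the stock that stays: not to be moved.
- white_bottle: Small dark brown sauce bottle with a paper band and a white cap, 44 mm round body up to 52 mm height, then shoulder and a 25 mm wide cap, 78 mm tall in all, about 0.12 kg, loose; origin at the centre of its underside, z up. It belongs to the stock that stays: not to be moved.
- black_jar: White ceramic condiment jar with a black lid, 50 mm across with straight sides, 56 mm tall (the top 16 mm is the coloured lid, fixed on), about 0.14 kg, loose; origin at the centre of its underside, z up. It belongs to the stock that stays: not to be moved.
Mind the look-alikes: they are no part of the job. What is shaped like the white_tray but purple is not meant.

How it is judged (in metres and radians):
At the end, for the whole second after the job is handed in: All five things stand in their named cells of their trays: underside within 4 mm of the height of the cell floor, upright within 0.1 rad, centre within 15.5 mm (jars 13 mm) of the centre of the cell along each side of the tray, at rest (x of blue_cup in the frame of black_tray between -0.0905 and -0.0595 m and y of blue_cup in the frame of black_tray between -0.0155 and 0.0155 m and z of blue_cup in the frame of black_tray between 0.002 and 0.01 m and angle between each of blue_cup, red_bottle, yellow_jar, white_cup, green_jar's own z axis and vertical below 0.1 rad and linear speed of each of blue_cup, red_bottle, yellow_jar, white_cup, green_jar below 0.02 m/s and angular speed of each of blue_cup, red_bottle, yellow_jar, white_cup, green_jar below 0.3 rad/s and x of red_bottle in the frame of black_tray between -0.0155 and 0.0155 m and y of red_bottle in the frame of black_tray between -0.0155 and 0.0155 m and z of red_bottle in the frame of black_tray between 0.002 and 0.01 m and x of yellow_jar in the frame of black_tray between 0.062 and 0.088 m and y of yellow_jar in the frame of black_tray between -0.013 and 0.013 m and z of yellow_jar in the frame of black_tray between 0.002 and 0.01 m and x of white_cup in the frame of white_tray between -0.0905 and -0.0595 m and y of white_cup in the frame of white_tray between -0.0155 and 0.0155 m and z of white_cup in the frame of white_tray between 0.002 and 0.01 m and x of green_jar in the frame of white_tray between 0.062 and 0.088 m and y of green_jar in the frame of white_tray between -0.013 and 0.013 m and z of green_jar in the frame of white_tray between 0.002 and 0.01 m); the robot touches nothing.
It fails at once if the brown cup, white-capped bottle or black-lidded jar is moved more than 20 mm (distance of any of brown_cup, white_bottle, black_jar from where it was at the start of the episode above 0.02 m).
It fails at once if something of the stock is tipped over (more than 0.8 rad) (angle between any of blue_cup, white_cup, brown_cup, red_bottle, white_bottle, yellow_jar, green_jar, black_jar's own z axis and vertical above 0.8 rad).
It also fails if it takes over 120 s, if anything falls off the work surface, if the arm or the gripper's body presses on something with over 40 N, if the wrist force passes 120 N, or if a joint passes its speed limit or range.

### The arm

A 7-joint arm with a two-finger parallel gripper is mounted at the origin on the work surface. World frame = base frame: x ahead of the robot, y to its left, z up, the work surface at z = 0. Lengths are in mm, angles in rad, forces in N, time in s.
With the tool pointing down it reaches from about 400 to 875 mm from the base axis. Payload 4.4 kg.
Tool frame: the origin (TCP) lies on the centre line of the jaws, within the pads' length; the fingertips stand 8 mm ahead of it and the grasp point (between the pads) lies 11 mm behind it; x points along the fingers, z is the direction in which the jaws open and shut, and the axes are right-handed (so a half turn about x gives the same grasp; the last joint's range is limited). The gripper opens to 85 mm and grips with 20 to 120 N. Pads are 22 mm wide; open, the fingers measure 114 mm over their backs; the gripper's body (76 mm by 85 mm) begins 54 mm behind the grasp point. The pads swing forward as they close: fully open they stand 13 mm farther back than shut.
Start: joints at [1.199, 0.628, 0.038, 1.517, -0.027, 0.996, -0.02], TCP at [195.714, -619.85, 239.313] pointing down, gripper open.
Joint ranges: [-3.06, 3.06], [-0.37, 2.12], [-1.25, 1.32], [0.18, 2.47], [-1.1, 4.24], [0.23, 1.98], [-2.94, 2.94]. Speed limits (rad/s): [2.57, 2.57, 3.14, 3.14, 3.14, 3.14, 3.14].

### API

Orientations are given as [roll, pitch, yaw] about the fixed x, y, z axes, in that order (R = Rz(yaw) Ry(pitch) Rx(roll)).
In Python, from cell import ctrl, get_image, camera_params gives the robot as it stands. The module is installed in compiled form; this text tells all that it offers.
- The arm moves only by the shell command python3 -m handwheel 'ROWS'. ROWS is text: rows parted by semicolons, each of 7 numbers parted by spaces: the opening, from -1 (shut) to 1 (fully open), then the shift along the tool's x, y, z in mm, then the turn, a rotation vector about the tool's x, y, z in rad. In form: grip x y z wx wy wz; .... A call has 1 to 10 rows; each row shifts and turns the pose as measured when the row begins, along the tool's axes as they then stand; what a row does not reach is not made up. A row lasts 1/10 s, in which the tool goes at most 50 mm and 8.59 degrees, less where a joint would pass 70% of its speed; a pose out of reach is approached as far as the arm can. A call with a gripper value outside its range is refused whole. The fingers move at their own pace and stop on an object; the grip force is fixed at half the most. Time passes only in rows, so rows that do not move let the fingers close. It gives the time, the measured TCP pose, the force and the opening at its end, in the units of the state.
- ctrl.read_state(): the state, without advancing time (a new reading comes with each control period).
- get_image(name): name is "side" or "top" or "wrist"; returns the picture (480x640x3 uint8, blue, green, red); there is no depth.
- camera_params(name): a dict with "fx", "fy", "cx", "cy" (pixels), "eye" and "orientation" of the camera in the world. Camera axes: x right, y up, looking along -z (the intrinsics and any distortion apply to the point x, -y, -z); pixel columns grow to the right and rows downward; lengths in mm; the calibration is good to about 2 mm. A picture is of the moment at which its call begins: read the wrist's pose just before it. camera_params takes no time and is no camera call; for the wrist camera it gives the pose at the moment of the call.
- ctrl.finish_job(): hands the job in, once; it reports no verdict.
The state is a dict: "clock": time; "qpos": joint angles; "qd": joint speeds; "tau": joint torques, N m; "eef_pos": TCP position; "tool_rot": TCP orientation; "force": force on the tool from outside, world axes, zero at the start; "torque": the same for the moment, N m; "width": finger opening in mm.
Only numpy, scipy, OpenCV 4.12 (cv2) and the standard library are available. Lean on these libraries where they do the work, as an engineer would, in place of code of your own. Each camera call takes 0.05 s, during which the arm holds its last target.

## Working session

There is one attempt and no reset: what is moved stays moved. The work goes in short steps, Python scripts to look and compute and a shell command to move; the robot and the scene stay as the last step left them, time stands still between calls to the robot, and variables do not carry over. Pictures are saved under pics/ and viewed, and the job is handed in when it is done.

```bash
mkdir -p pics; python3 - <<'E'
from cell import ctrl,get_image,camera_params
import cv2
s=ctrl.read_state();print(s)
for n in("top","side","wrist"):
    print(n,camera_params(n)); cv2.imwrite(f"pics/{n}0.png",get_image(n))
E
```

```text
{'clock': 0.0, 'qpos': array([ 1.19921396,  0.62936599,  0.03842756,  1.51839853, -0.02702122,
        0.99628738, -0.02000141]), 'qd': array([ 0.00094543,  0.00062772,  0.00027553, -0.00011484, -0.00055222,
       -0.00022789,  0.00111838]), 'tau': array([ 1.67958606e-03, -5.63402832e+01,  1.22570794e+00, -1.93450159e+01,
        1.07567574e-02,  1.03239011e-02, -6.04616091e-06]), 'eef_pos': array([ 195.52803206, -619.23832028,  238.36617156]), 'tool_rot': array([-3.14105023,  1.56885441,  1.87711911]), 'force': array([-0.49627277,  0.2126837 ,  0.54205894]), 'torque': array([-0.03012285, -0.02430706,  0.01128927]), 'width': 85.57868367890661}
top {'fx': 578.3501151928217, 'fy': 578.3501151928217, 'cx': 320.36047252251456, 'cy': 243.7008795961239, 'eye': array([ 320.63658557,   70.8734379 , 1478.92388406]), 'orientation': array([ 0.11515721, -0.009816  , -1.54217412])}
side {'fx': 477.4886486567904, 'fy': 477.4886486567904, 'cx': 311.40830635533683, 'cy': 245.15658549295907, 'eye': array([216.84243399, 930.68415058, 868.22352224]), 'orientation': array([ 0.81765136, -0.01264877, -2.80074985])}
wrist {'fx': 366.5780161010441, 'fy': 366.5780161010441, 'cx': 325.39962391476513, 'cy': 233.51405548353642, 'eye': array([ 262.97000944, -597.06212591,  372.7329477 ]), 'orientation': array([-0.28445995,  0.00143688, -1.26539467])}
```

View pics/top0.png

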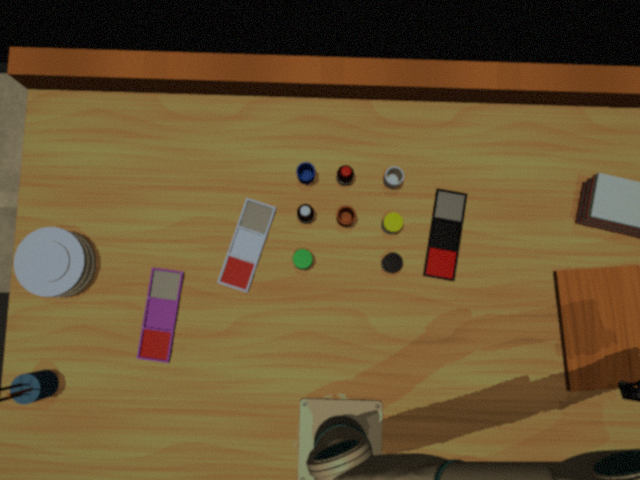

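View pics/side0.png

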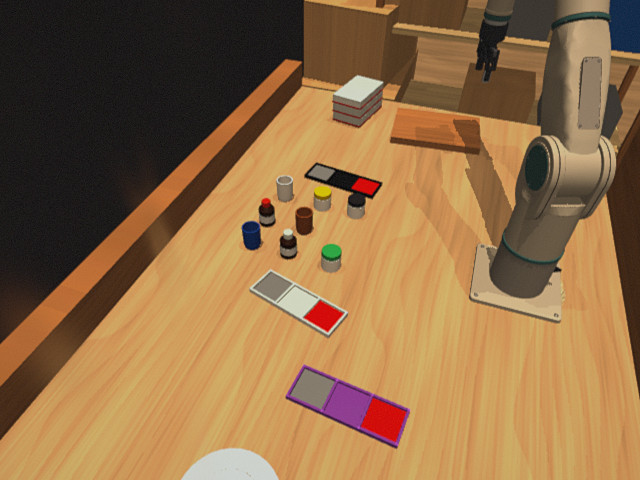

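View pics/wrist0.png

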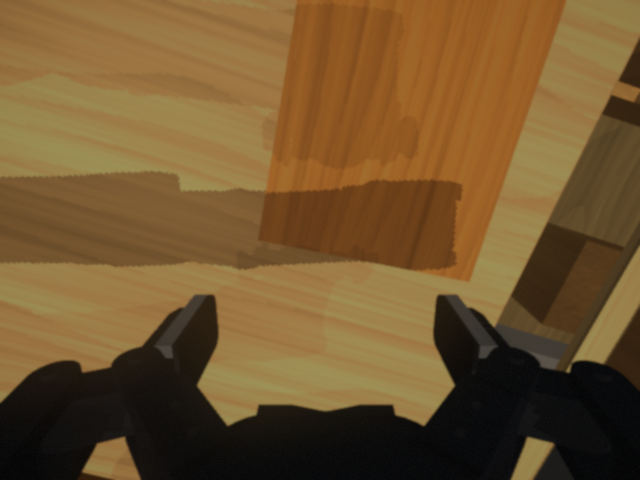

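The top view shows the stock in three columns. Top row: blue cup (306,173), red-cap bottle (345,175), white cup (394,177). Middle row: white-cap bottle (305,212), brown cup (346,216), yellow jar (393,222). Bottom row: green jar (303,259), black jar (392,262). The black tray is at (445,235) and the white tray at (247,245). The purple look-alike at (162,315) is not the one meant.

```bash
cat > h.py <<'E'
import numpy as np,cv2
from scipy.spatial.transform import Rotation as Ro
from cell import ctrl,get_image,camera_params
def ray(p,u,v):
    d=np.array([(u-p['cx'])/p['fx'],-(v-p['cy'])/p['fy'],-1.])
    return np.array(p['eye']),Ro.from_euler('xyz',p['orientation']).as_matrix()@d
def onz(p,u,v,z):
    e,d=ray(p,u,v); return (e+d*(z-e[2])/d[2])
def proj(p,X):
    c=Ro.from_euler('xyz',p['orientation']).as_matrix().T@(np.array(X)-p['eye'])
    return p['cx']+p['fx']*c[0]/-c[2], p['cy']-p['fy']*c[1]/-c[2]
def blobs(m,amin=20):
    n,l,s,c=cv2.connectedComponentsWithStats(m.astype(np.uint8))
    return [(s[i,4],c[i].round(1),s[i,:4]) for i in range(1,n) if s[i,4]>=amin]
E
python3 - <<'E'
from h import *
im=cv2.imread('pics/top0.png');p=camera_params('top')
hsv=cv2.cvtColor(im,cv2.COLOR_BGR2HSV)
H,S,V=[hsv[...,i].astype(int) for i in range(3)]
M={'red':((H<5)|(H>175))&(S>200)&(V>100),'grey':(S<110)&(V>75)&(V<160)&(H<30),'yellow':(H>24)&(H<34)&(S>200)&(V>120),'green':(H>45)&(H<80)&(S>120),'blue':(H>105)&(H<130)&(S>150),'white':(S<60)&(V>150),'dark':(V<45)}
for k,m in M.items():
    m[:100]=0; m[300:]=0;m[:,:200]=0;m[:,500:]=0
    print(k)
    for a,c,b in blobs(m): print('  ',a,c,b,[onz(p,*c,z)[:2].round(0).tolist() for z in (6,56,66,78)])
c=im[140:300,200:480]; cv2.imwrite('pics/crop0.png',cv2.resize(c,None,fx=2.85,fy=2.85,interpolation=2))
E
```

```text
red
   59 [345.9 170.4] [342 167   9   9] [[685.0, 0.0], [673.0, 3.0], [670.0, 3.0], [668.0, 4.0]]
   695 [440.6 262.6] [426 248  30  30] [[452.0, -248.0], [447.0, -237.0], [446.0, -235.0], [445.0, -232.0]]
   22 [230.8 262.5] [229 259   6   8] [[436.0, 288.0], [432.0, 281.0], [432.0, 279.0], [431.0, 278.0]]
grey
   45 [304.4 165.8] [295 161  21  14] [[694.0, 109.0], [682.0, 107.0], [679.0, 107.0], [676.0, 107.0]]
   89 [395.1 171.4] [384 165  21  20] [[687.0, -128.0], [674.0, -121.0], [672.0, -120.0], [669.0, -118.0]]
   29 [393.2 175.2] [387 173  14   8] [[676.0, -123.0], [664.0, -116.0], [662.0, -115.0], [659.0, -114.0]]
   626 [449.3 205.7] [435 192  29  29] [[600.0, -270.0], [591.0, -258.0], [589.0, -256.0], [587.0, -253.0]]
   358 [244.7 244.2] [217 197  60  96] [[484.0, 255.0], [479.0, 249.0], [478.0, 247.0], [476.0, 246.0]]
   652 [255.8 216.8] [240 202  32  31] [[556.0, 229.0], [548.0, 224.0], [547.0, 223.0], [545.0, 222.0]]
yellow
   246 [393.  221.5] [384 213  18  18] [[555.0, -124.0], [547.0, -118.0], [545.0, -116.0], [543.0, -115.0]]
green
   307 [302.2 258.7] [293 249  
[... 523 characters left out ...]
] [298 164  15  10] [[689.0, 108.0], [676.0, 107.0], [674.0, 107.0], [671.0, 106.0]]
   110 [344.8 177.9] [338 170  15  15] [[665.0, 3.0], [654.0, 5.0], [651.0, 6.0], [648.0, 6.0]]
   31 [306.7 181.1] [300 178  14   6] [[654.0, 101.0], [643.0, 100.0], [640.0, 100.0], [638.0, 100.0]]
   97 [305.7 216.7] [298 208  15  14] [[560.0, 101.0], [552.0, 100.0], [550.0, 100.0], [549.0, 100.0]]
   40 [346.4 210.8] [340 208  13   9] [[579.0, -3.0], [570.0, -1.0], [568.0, -0.0], [566.0, 0.0]]
   890 [445.  233.7] [428 215  35  37] [[527.0, -259.0], [520.0, -248.0], [518.0, -245.0], [517.0, -243.0]]
   272 [392.  262.6] [383 254  19  18] [[448.0, -123.0], [444.0, -117.0], [443.0, -115.0], [442.0, -114.0]]
```

View pics/crop0.png

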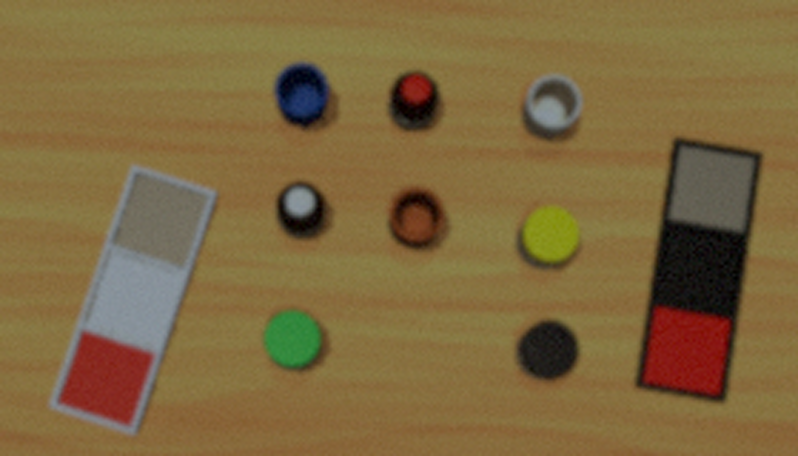

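```bash
cat >> h.py <<'E'
def go(x,y,z,yaw=None):
    """delta in tool axes to world target; yaw = angle of jaw axis (deg, mod 180)"""
    s=ctrl.read_state();R=Ro.from_euler('xyz',s['tool_rot']).as_matrix()
    d=R.T@(np.array([x,y,z])-s['eef_pos'])
    a=np.degrees(np.arctan2(R[1,2],R[0,2]))
    out='pos %s w %.1f F %s t %.1f jaw %.1f q7 %.2f | d %s'%(s['eef_pos'].round(1),s['width'],s['force'].round(1),s['clock'],a,s['qpos'][6],d.round(1))
    # tilt correction
    tx=R.T@np.array([0,0,-1.]); 
    rv=np.cross([1,0,0],tx)
    out+=' tilt(y,z) %s'%rv[1:].round(3)
    if yaw is not None:
        e=(yaw-a+90)%180-90; out+=' turnx %.3f rad'%(-np.radians(e))
    print(out)
E
python3 -c "
from h import *
go(659,-116,180,90)
print(Ro.from_euler('xyz',ctrl.read_state()['tool_rot']).as_matrix().round(3))"
```

```text
pos [ 195.6 -619.4  238.6] w 85.4 F [ 0.4  0.2 -0.5] t 0.1 jaw -72.5 q7 -0.02 | d [  59.1  593.5 -340.5] tilt(y,z) [-0.001  0.   ] turnx 0.306 rad
[[-0.     0.954  0.301]
 [ 0.001  0.301 -0.954]
 [-1.    -0.    -0.001]]
```

```bash
python3 -m handwheel '1 0 0 0 0.1 0 0;1 0 0 0 0.1 0 0;1 0 0 0 0.1 0 0;1 0 10 -10 0 0 0;1 0 20 -20 0 0 0;1 0 30 -30 0 0 0;1 0 30 -35 0 0 0;1 0 30 -35 0 0 0;1 0 30 -35 0 0 0;1 0 30 -35 0 0 0'; python3 -c "
from h import *
go(659,-116,180,90)"
```

```text
clock: 1.15
eef_pos: [378.1, -412.0, 235.3]
tool_rot: [-2.371, 1.565, 2.341]
force: [0.8, 0.5, -0.2]
width: 85.3
pos [ 378.1 -412.   235.3] w 85.3 F [ 0.8  0.5 -0.2] t 1.1 jaw -90.0 q7 -0.72 | d [  55.4  281.2 -295.8] tilt(y,z) [-0.004  0.004] turnx -0.000 rad
```

```bash
python3 -m handwheel '1 0 30 -32 0 0 0;1 5 30 -32 0 0 0;1 5 30 -32 0 0 0;1 5 30 -32 0 0 0;1 5 30 -32 0 0 0;1 5 30 -32 0 0 0;1 5 30 -32 0 0 0;1 5 20 -20 0 0 0;1 0 10 -10 0 0 0;1 0 0 0 0 0 0'; python3 -c "
from h import *
go(659,-116,180,90)
cv2.imwrite('pics/w1.png',get_image('wrist'));print(camera_params('wrist'))"
```

```text
clock: 2.15
eef_pos: [627.3, -119.1, 199.6]
tool_rot: [-3.027, 1.555, 1.734]
force: [-0.4, -0.5, -0.8]
width: 85.2
pos [ 627.3 -119.1  199.6] w 85.2 F [-0.4 -0.5 -0.8] t 2.1 jaw -87.2 q7 -1.29 | d [19.6 31.9 -1.3] tilt(y,z) [-0.016  0.002] turnx 0.048 rad
{'fx': 366.5780161010441, 'fy': 366.5780161010441, 'cx': 325.39962391476513, 'cy': 233.51405548353642, 'eye': array([ 697.27710882, -118.19880547,  333.63424156]), 'orientation': array([-0.28730463,  0.01492037, -1.52464605])}
```

View pics/w1.png

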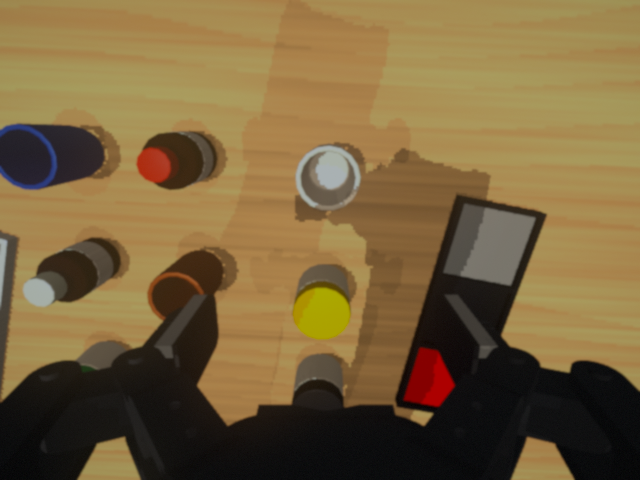

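The wrist view shows the white cup rim at (328,177), the yellow lid at (322,313), the red cap at (157,164), the blue rim at (27,156), and the black tray with its grey pad at (493,246). This image gives finer measurements.

```bash
python3 - <<'E'
from h import *
im=cv2.imread('pics/w1.png');p={'fx':366.578,'fy':366.578,'cx':325.4,'cy':233.514,'eye':np.array([697.27710882,-118.19880547,333.63424156]),'orientation':np.array([-0.28730463,0.01492037,-1.52464605])}
for n,u,v,z in [('wcup',328,177,66),('blue',27,156,66),('brown',175.5,295,66)]: print(n,onz(p,u,v,z).round(1))
hsv=cv2.cvtColor(im,cv2.COLOR_BGR2HSV);H,S,V=[hsv[...,i].astype(int) for i in range(3)]
for k,m,z in [('y',(H>24)&(H<34)&(S>220)&(V>140),56),('red',((H<5)|(H>175))&(S>180)&(V>100),78),('grey',(S<60)&(V>90)&(V<180),6),('green',(H>45)&(H<80)&(S>120),56)]:
    for a,c,b in blobs(m,100): print(k,a,c,b,onz(p,*c,z).round(1))
# tray outline corners by eye
for u,v in [(459,196),(545,213),(398,403)]: print('corner',onz(p,u,v,12).round(1))
E
```

```text
wcup [ 661.  -117.8   66. ]
blue [665.7 101.   66. ]
brown [5.603e+02 5.000e-01 6.600e+01]
y 2290 [321.3 313. ] [294 288  56  51] [ 545.1 -117.6   56. ]
red 1945 [429.  379.3] [404 348  51  59] [ 501.4 -208.5   78. ]
grey 1977 [328.1 170. ] [296 145  65  63] [ 659.1 -117.5    6. ]
grey 3628 [497.8 246.2] [460 208  75  77] [ 596.1 -279.3    6. ]
grey 340 [  2.3 264.1] [  0 237   8  71] [553.6 193.6   6. ]
grey 731 [ 38.7 291.7] [ 23 277  32  30] [525.9 163.1   6. ]
corner [ 642.6 -234.1   12. ]
corner [ 631.1 -312.6   12. ]
corner [ 419.6 -203.    12. ]
```

```bash
python3 -m handwheel '1 10 16 -1 0.048 -0.016 0.002;1 10 16 0 0 0 0;1 20 0 0 0 0 0;1 20 0 0 0 0 0;1 0 0 0 0 0 0'; python3 -c "
from h import *
go(660.5,-117.5,28,90)"
```

```text
clock: 2.7
eef_pos: [652.6, -132.4, 141.0]
tool_rot: [-0.325, 1.561, -1.911]
force: [-0.6, 0.1, -0.3]
width: 85.2
pos [ 652.6 -132.4  141. ] w 85.2 F [-0.6  0.1 -0.3] t 2.7 jaw -90.9 q7 -1.35 | d [112.9   8.1 -16.1] tilt(y,z) [0.009 0.003] turnx -0.015 rad
```

```bash
python3 -m handwheel '1 15 8 -15 -0.015 0.009 0.003;1 25 0 0 0 0 0;1 25 0 0 0 0 0;1 0 0 0 0 0 0;1 0 0 0 0 0 0'; python3 -c "
from h import *
go(660.5,-117.5,28,90)"
```

```text
clock: 3.2
eef_pos: [662.7, -120.2, 77.7]
tool_rot: [1.481, 1.565, -0.092]
force: [0.0, -0.5, 0.3]
width: 85.3
pos [ 662.7 -120.2   77.7] w 85.3 F [ 0.  -0.5  0.3] t 3.2 jaw -90.1 q7 -1.34 | d [49.6 -2.5 -2.7] tilt(y,z) [ 0.001 -0.006] turnx -0.002 rad
```

```bash
python3 -m handwheel '1 15 -2 -2.5 0 0 0;1 20 0 0 0 0 0;1 10 0 0 0 0 0;1 4 0 0 0 0 0;1 0 0 0 0 0 0'; python3 -c "
from h import *
go(660.5,-117.5,28,90);cv2.imwrite('pics/w2.png',get_image('wrist'))"
```

```text
clock: 3.7
eef_pos: [664.0, -117.2, 30.4]
tool_rot: [1.505, 1.557, -0.067]
force: [-0.2, 0.8, -0.7]
width: 85.3
pos [ 664.  -117.2   30.4] w 85.3 F [-0.2  0.8 -0.7] t 3.7 jaw -90.1 q7 -1.34 | d [ 2.4 -3.6  0.3] tilt(y,z) [ 0.001 -0.014] turnx -0.002 rad
```

View pics/w2.png

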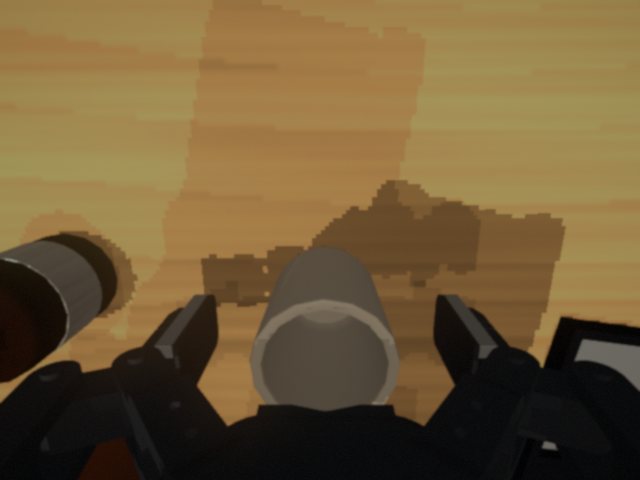

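The cup is centred between the jaws at (325,340), so I'm closing on it.

```bash
python3 -m handwheel '1 2 -3.5 0 0 0 -0.014;-1 0 0 0 0 0 0;-1 0 0 0 0 0 0;-1 0 0 0 0 0 0;-1 0 0 0 0 0 0;-1 0 0 0 0 0 0;-1 0 0 0 0 0 0'; python3 -c "
from h import *
go(660.5,-117.5,180,90)"
```

```text
clock: 4.45
eef_pos: [661.9, -117.4, 30.9]
tool_rot: [1.076, 1.568, -0.497]
force: [0.3, 1.4, -0.5]
width: 46.0
pos [ 661.9 -117.4   30.9] w 46.0 F [ 0.3  1.4 -0.5] t 4.5 jaw -90.1 q7 -1.34 | d [-149.1   -1.     0.4] tilt(y,z) [ 0.001 -0.002] turnx -0.002 rad
```

```bash
python3 -m handwheel '-1 -10 0 0 0 0 0;-1 -20 0 0 0 0 0;-1 -30 0 0 0 0 0;-1 -30 0 0 0 0 0;-1 -25 -10 -10 0 0 0;-1 -20 -15 -20 0 0 0;-1 0 -20 -30 0 0 0;-1 0 -20 -30 0 0 0;-1 0 -20 -30 0 0 0;-1 0 -20 -30 0 0 0'; python3 -c "
from h import *
go(408,267,180,76)"
```

```text
clock: 5.45
eef_pos: [556.9, 29.8, 176.0]
tool_rot: [1.096, 1.559, -0.488]
force: [0.4, 0.5, -1.8]
width: 45.9
pos [556.9  29.8 176. ] w 45.9 F [ 0.4  0.5 -1.8] t 5.5 jaw -90.8 q7 -1.59 | d [  -6.9 -152.1 -235.1] tilt(y,z) [ 0.005 -0.01 ] turnx 0.231 rad
```

```bash
python3 -m handwheel '-1 0 -20 -30 0 0 0;-1 0 -20 -30 0 0 0;-1 0 -20 -30 0 0 0;-1 0 -15 -30 0 0 0;-1 0 -15 -30 0 0 0;-1 0 -10 -15 0 0 0;-1 0 0 0 0.08 0 0;-1 0 0 0 0.08 0 0;-1 0 0 0 0.07 0 0;-1 0 0 0 0 0 0'; python3 -c "
from h import *
go(408,267,180,76)
cv2.imwrite('pics/w3.png',get_image('wrist'));print(camera_params('wrist'))"
```

```text
clock: 6.45
eef_pos: [451.0, 210.1, 181.6]
tool_rot: [1.993, 1.555, 0.182]
force: [0.1, 0.4, -1.2]
width: 45.7
pos [451.  210.1 181.6] w 45.7 F [ 0.1  0.4 -1.2] t 6.5 jaw -103.8 q7 -2.12 | d [  1.1 -55.3 -45. ] tilt(y,z) [-0.007 -0.015] turnx 0.003 rad
{'fx': 366.5780161010441, 'fy': 366.5780161010441, 'cx': 325.39962391476513, 'cy': 233.51405548353642, 'eye': array([517.50062568, 193.71579566, 316.9146511 ]), 'orientation': array([-0.26969675,  0.00659551, -1.81069106])}
```

View pics/w3.png

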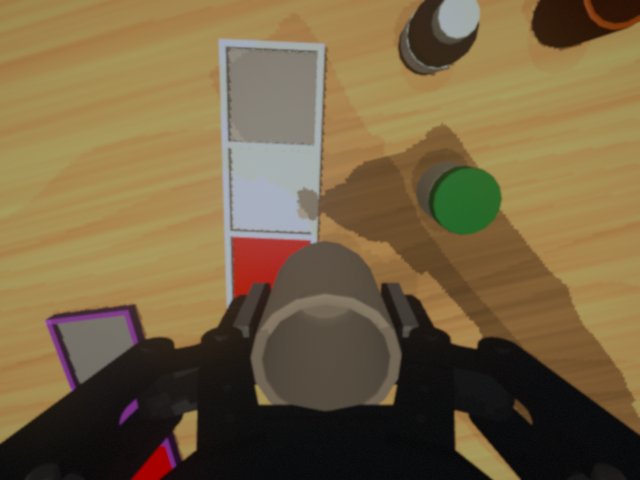

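The cup is held upright. The white tray's end corners are at (220,40) and (325,44), and its grey pad is centred near (274,96). The green lid is at (465,200).

```bash
python3 - <<'E'
from h import *
im=cv2.imread('pics/w3.png');p={'fx':366.578,'fy':366.578,'cx':325.4,'cy':233.514,'eye':np.array([517.50062568,193.71579566,316.9146511]),'orientation':np.array([-0.26969675,0.00659551,-1.81069106])}
c=np.array([onz(p,u,v,12)[:2] for u,v in [(220,40),(325,44),(229,280)]]);print(c.round(1))
d=c[1]-c[0];print(np.linalg.norm(d)); ax=np.array([-d[1],d[0]])/np.linalg.norm(d); ax*=np.sign(ax[0]);e=c[0]-c[2];print('ax',np.degrees(np.arctan2(ax[1],ax[0])),np.degrees(np.arctan2(e[1],e[0])))
m=(c[0]+c[1])/2
for k in (190,115,40): print((m-ax*k).round(1))
for u,v in [(274,96),(276,188)]: print('pads',onz(p,u,v,6).round(1))
hsv=cv2.cvtColor(im,cv2.COLOR_BGR2HSV);H,S,V=[hsv[...,i].astype(int) for i in range(3)]
for a,cc,b in blobs((H>45)&(H<80)&(S>120),300): print('green',cc,onz(p,*cc,56).round(1))
go(408,267,180,76)
E
```

```text
[[602.  257. ]
 [580.4 180.7]
 [414.5 309.9]]
79.26449142766164
ax -15.804961860665331 -15.763904366486717
[408.4 270.6]
[480.5 250.2]
[552.7 229.7]
pads [554.8 228.9   6. ]
pads [483.5 247.5   6. ]
green [465. 200.] [448.5 109.1  56. ]
pos [451.  210.1 181.6] w 45.6 F [-0.2 -0.8 -1.3] t 6.5 jaw -103.7 q7 -2.12 | d [  1.1 -55.3 -45.1] tilt(y,z) [-0.007 -0.015] turnx 0.005 rad
```

```bash
python3 -m handwheel '-1 0 -15 -15 0.03 -0.007 -0.015;-1 5 -20 -15 0 0 0;-1 15 -12 -10 0 0 0;-1 20 0 0 0 0 0;-1 20 0 0 0 0 0;-1 0 0 0 0 0 0;-1 0 0 0 0 0 0'; python3 -c "
from h import *
go(410,269.5,37,74.5)"
```

```text
clock: 7.2
eef_pos: [417.4, 263.0, 123.2]
tool_rot: [2.647, 1.565, 0.814]
force: [-0.4, 0.0, -2.1]
width: 45.5
pos [417.4 263.  123.2] w 45.5 F [-0.4  0.  -2.1] t 7.2 jaw -105.0 q7 -2.22 | d [86.2 -9.  -3.9] tilt(y,z) [-0.005 -0.003] turnx 0.008 rad
```

```bash
python3 -m handwheel '-1 15 -8 -4 0.008 -0.005 -0.003;-1 25 0 0 0 0 0;-1 15 0 0 0 0 0;-1 10 0 0 0 0 0;-1 0 0 0 0 0 0;-1 0 0 0 0 0 0'; python3 -c "
from h import *
go(410,269.5,37,74.5)"
```

```text
clock: 7.8
eef_pos: [416.6, 270.8, 62.7]
tool_rot: [2.468, 1.558, 0.627]
force: [0.3, 0.1, -1.3]
width: 45.7
pos [416.6 270.8  62.7] w 45.7 F [ 0.3  0.1 -1.3] t 7.8 jaw -105.5 q7 -2.21 | d [25.6 -6.2  3.2] tilt(y,z) [-0.01  -0.008] turnx -0.000 rad
```

```bash
python3 -m handwheel '-1 5 -6 3 0 -0.01 -0.008;-1 8 0 0 0 0 0;-1 4 0 0 0 0 0;-1 0 0 0 0 0 0'; python3 -c "
from h import *
go(410,269.5,37,74.5);cv2.imwrite('pics/w4.png',get_image('wrist'))"
```

```text
clock: 8.2
eef_pos: [410.7, 270.2, 46.4]
tool_rot: [2.459, 1.568, 0.618]
force: [0.0, 0.7, -0.5]
width: 45.7
pos [410.7 270.2  46.4] w 45.7 F [ 0.   0.7 -0.5] t 8.2 jaw -105.5 q7 -2.21 | d [ 9.4 -0.5  0.9] tilt(y,z) [-0.002 -0.002] turnx -0.000 rad
```

View pics/w4.png

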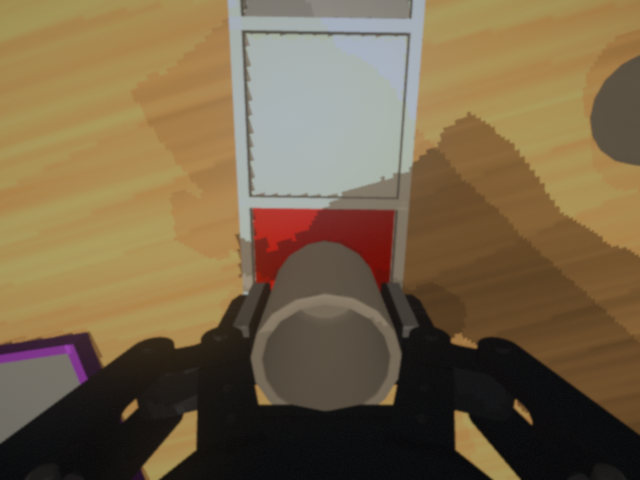

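The red pad spans columns 252–395 (middle 323) and the cup is at 325, so it is centred. Lowering and releasing.

```bash
python3 -m handwheel '-1 5 0 1 0 -0.002 -0.002;-1 4 0 0 0 0 0;-1 0.5 0 0 0 0 0;-1 0 0 0 0 0 0'; python3 -c "
from h import *
go(410,269.5,37,74.5)"
```

```text
clock: 8.65
eef_pos: [411.1, 269.5, 36.9]
tool_rot: [2.926, 1.57, 1.084]
force: [-0.9, -0.0, 2.6]
width: 45.4
pos [411.1 269.5  36.9] w 45.4 F [-0.9 -0.   2.6] t 8.7 jaw -105.5 q7 -2.20 | d [-0.1 -1.1  0.3] tilt(y,z) [-0.001 -0.   ] turnx -0.000 rad
```

```bash
python3 -m handwheel '1 0 0 0 0 0 0;1 0 0 0 0 0 0;1 0 0 0 0 0 0;1 0 0 0 0 0 0;1 0 0 0 0 0 0;1 -10 0 0 0 0 0;1 -20 0 0 0 0 0;1 -30 0 0 0 0 0;1 -30 0 0 0 0 0;1 -20 0 0 0 0 0'; python3 -c "
from h import *
go(448,107,140,90);cv2.imwrite('pics/w5.png',get_image('wrist'));p=camera_params('wrist');np.save('p5.npy',p,allow_pickle=True)"
```

```text
clock: 9.65
eef_pos: [409.6, 268.0, 150.3]
tool_rot: [-0.808, 1.566, -2.651]
force: [1.0, -0.3, 0.2]
width: 85.9
pos [409.6 268.  150.3] w 85.9 F [ 1.  -0.3  0.2] t 9.7 jaw -105.6 q7 -2.25 | d [ 10.5  80.3 144.8] tilt(y,z) [0.003 0.004] turnx -0.272 rad
```

View pics/w5.png

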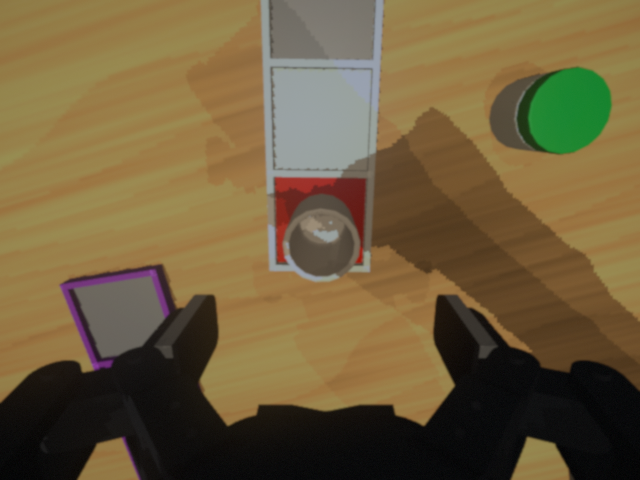

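The white cup stands upright in the red cell, with its rim at (321,243). The green jar's lid is at (568,110).

```bash
python3 - <<'E'
from h import *
p=np.load('p5.npy',allow_pickle=True).item()
print(onz(p,321,243,72),onz(p,568.5,110,56)) 
c=[onz(p,u,v,12)[:2] for u,v in [(269,271),(371,271)]];print(c)
E
```

```text
[413.34661227 271.8745037   72.        ] [448.97245504 108.35276266  56.        ]
[array([383.45318143, 324.60125316]), array([361.36182059, 245.45119356])]
```

```bash
python3 -m handwheel '1 0 15 15 -0.09 0 0;1 0 15 25 -0.09 0 0;1 0 15 25 -0.09 0 0;1 0 10 25 0 0 0;1 0 5 20 0 0 0;1 0 0 10 0 0 0;1 0 0 0 0 0 0;1 0 0 0 0 0 0'; python3 -c "
from h import *
go(448,107,140,90)"
```

```text
clock: 10.5
eef_pos: [462.0, 140.7, 157.5]
tool_rot: [2.312, 1.563, 0.755]
force: [-0.0, -0.1, -0.1]
width: 85.6
pos [462.  140.7 157.5] w 85.6 F [-0.  -0.1 -0.1] t 10.5 jaw -89.2 q7 -1.79 | d [ 17.2 -14.6  33.6] tilt(y,z) [-0.006 -0.006] turnx 0.014 rad
```

```bash
python3 -m handwheel '1 5 -13 32 0.014 -0.006 -0.006;1 15 0 0 0 0 0;1 25 0 0 0 0 0;1 25 0 0 0 0 0;1 0 0 0 0 0 0;1 0 0 0 0 0 0'; python3 -c "
from h import *
go(449,108,28,90)"
```

```text
clock: 11.1
eef_pos: [448.9, 117.1, 86.7]
tool_rot: [2.56, 1.565, 1.002]
force: [-0.4, -0.6, 0.2]
width: 85.3
pos [448.9 117.1  86.7] w 85.3 F [-0.4 -0.6  0.2] t 11.1 jaw -89.3 q7 -1.73 | d [58.6 -0.2  9.3] tilt(y,z) [-0.004 -0.003] turnx 0.013 rad
```

```bash
python3 -m handwheel '1 10 0 10 0.013 -0.004 -0.003;1 20 0 0 0 0 0;1 18 0 0 0 0 0;1 8 0 0 0 0 0;1 0 0 0 0 0 0'; python3 -c "
from h import *
go(449,108,28,90)
cv2.imwrite('pics/w6.png',get_image('wrist'))"
```

```text
clock: 11.6
eef_pos: [451.2, 107.3, 34.1]
tool_rot: [2.226, 1.568, 0.654]
force: [0.2, 0.5, 0.5]
width: 85.6
pos [451.2 107.3  34.1] w 85.6 F [0.2 0.5 0.5] t 11.6 jaw -90.1 q7 -1.46 | d [ 6.1 -2.2 -0.7] tilt(y,z) [-0.002 -0.002] turnx -0.001 rad
```

View pics/w6.png

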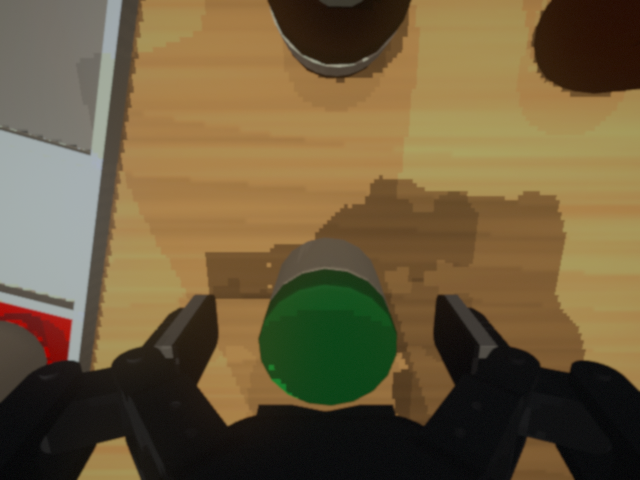

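The green jar is centred between the jaws at (329,337).

```bash
python3 -m handwheel '1 6 -2 0.5 0 0 0;-1 0 0 0 0 0 0;-1 0 0 0 0 0 0;-1 0 0 0 0 0 0;-1 0 0 0 0 0 0;-1 0 0 0 0 0 0;-1 0 0 0 0 0 0'; python3 -c "
from h import *
go(553.8,229.5,140,74.5)"
```

```text
clock: 12.35
eef_pos: [451.2, 105.7, 32.0]
tool_rot: [1.829, 1.564, 0.257]
force: [-0.1, 0.1, -0.2]
width: 48.7
pos [451.2 105.7  32. ] w 48.7 F [-0.1  0.1 -0.2] t 12.3 jaw -90.1 q7 -1.25 | d [-107.1  103.2 -124.1] tilt(y,z) [-0.002 -0.007] turnx 0.270 rad
```

```bash
python3 -m handwheel '-1 -10 0 0 0 0 0;-1 -20 0 0 0 0 0;-1 -30 0 0 0 0 0;-1 -30 5 -5 0 0 0;-1 -20 10 -15 0 0 0;-1 0 20 -25 0 0 0;-1 0 25 -30 0 0 0;-1 0 20 -25 0 0 0;-1 0 10 -15 0 0 0;-1 0 0 0 0 0 0'; python3 -c "
from h import *
go(553.8,229.5,140,74.5)"
```

```text
clock: 13.35
eef_pos: [541.2, 222.6, 153.0]
tool_rot: [1.837, 1.566, 0.26]
force: [-0.8, 0.9, -1.0]
width: 48.4
pos [541.2 222.6 153. ] w 48.4 F [-0.8  0.9 -1. ] t 13.3 jaw -90.3 q7 -1.58 | d [13.1 12.5 -7. ] tilt(y,z) [-0.001 -0.005] turnx 0.265 rad
```

```bash
python3 -m handwheel '-1 5 10 -6 0.09 0 -0.005;-1 15 0 0 0.09 0 0;-1 20 0 0 0.085 0 0;-1 20 0 0 0 0 0;-1 0 0 0 0 0 0;-1 0 0 0 0 0 0'; python3 -c "
from h import *
go(555,229.5,38,74.5)"
```

```text
clock: 13.95
eef_pos: [547.0, 222.7, 94.5]
tool_rot: [-0.731, 1.565, -2.588]
force: [0.7, 0.1, -1.0]
width: 48.4
pos [547.  222.7  94.5] w 48.4 F [ 0.7  0.1 -1. ] t 13.9 jaw -106.4 q7 -1.75 | d [56.4  6.  -9. ] tilt(y,z) [0.004 0.004] turnx -0.016 rad
```

```bash
python3 -m handwheel '-1 10 6 -9 -0.016 0.004 0.004;-1 20 0 0 0 0 0;-1 13 0 0 0 0 0;-1 0 0 0 0 0 0;-1 0 0 0 0 0 0'; python3 -c "
from h import *
go(555,229.5,38,74.5);cv2.imwrite('pics/w7.png',get_image('wrist'));p=camera_params('wrist')
c=[proj(p,[555-1.2+25*0,229.5,6])];print(c)
for k in (35,-35,): 
  for l in (35,-35): print(proj(p,[553.8+.9636*k+.267*l,229.5-.267*k+.9636*l,12]))"
```

```text
clock: 14.45
eef_pos: [559.2, 230.8, 53.3]
tool_rot: [2.249, 1.563, 0.411]
force: [-0.0, -0.1, -1.2]
width: 48.8
pos [559.2 230.8  53.3] w 48.8 F [-0.  -0.1 -1.2] t 14.4 jaw -105.3 q7 -1.71 | d [15.2 -3.8  2.5] tilt(y,z) [-0.005 -0.006] turnx 0.003 rad
[(np.float64(332.4204489920072), np.float64(273.9251752499961))]
(np.float64(261.9281359661944), np.float64(211.96936493378988))
(np.float64(404.449379083766), np.float64(212.45974737409804))
(np.float64(267.7341659057927), np.float64(337.7742160355291))
(np.float64(396.5079725833294), np.float64(338.39711411568544))
```

View pics/w7.png

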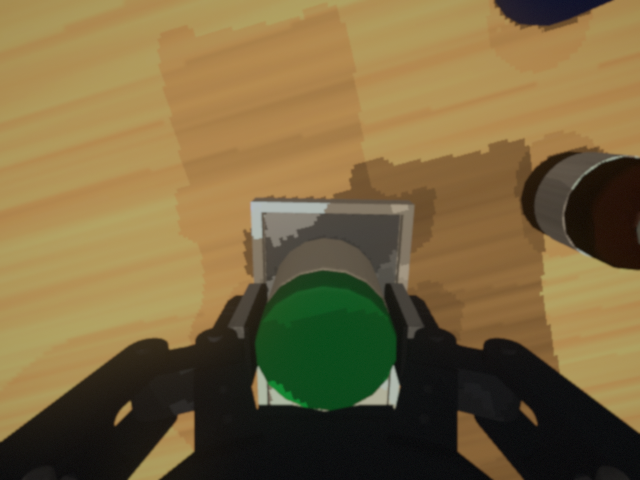

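The cell's inner edges (262–404, top row 212) match my predicted projection to about a pixel.

```bash
python3 -m handwheel '-1 5 -4 2.5 0 -0.005 -0.006;-1 6 0 0 0 0 0;-1 3 0 0 0 0 0;-1 0 0 0 0 0 0'; python3 -c "
from h import *
go(555,229.5,38,74.5)"
```

```text
clock: 14.9
eef_pos: [555.1, 229.9, 39.7]
tool_rot: [2.194, 1.569, 0.356]
force: [-0.4, -1.1, -0.6]
width: 48.3
pos [555.1 229.9  39.7] w 48.3 F [-0.4 -1.1 -0.6] t 14.9 jaw -105.3 q7 -1.70 | d [ 1.7 -0.   0.4] tilt(y,z) [-0.001 -0.002] turnx 0.003 rad
```

```bash
python3 -m handwheel '-1 1.7 0 0 0 0 0;-1 0 0 0 0 0 0;1 0 0 0 0 0 0;1 0 0 0 0 0 0;1 0 0 0 0 0 0;1 0 0 0 0 0 0;1 0 0 0 0 0 0;1 -10 0 0 0 0 0;1 -20 0 0 0 0 0;1 -30 0 0 0 0 0'; python3 -c "
from h import *
go(664,102,170,90)"
```

```text
clock: 15.9
eef_pos: [553.2, 229.0, 97.9]
tool_rot: [-0.897, 1.567, -2.736]
force: [0.4, 0.8, 0.4]
width: 85.8
pos [553.2 229.   97.9] w 85.8 F [0.4 0.8 0.4] t 15.9 jaw -105.3 q7 -1.75 | d [-72.2 140.2  93.3] tilt(y,z) [0.002 0.003] turnx -0.268 rad
```

```bash
python3 -m handwheel '1 -30 0 0 0 0 0;1 -20 0 0 0 0 0;1 0 0 0 0 0 0'; python3 -c "
from h import *
go(664,102,170,90);cv2.imwrite('pics/w8.png',get_image('wrist'));p=camera_params('wrist');np.save('p8.npy',p,allow_pickle=True)"
```

```text
clock: 16.2
eef_pos: [555.8, 229.1, 155.5]
tool_rot: [2.107, 1.567, 0.267]
force: [0.2, -0.1, 0.7]
width: 85.3
pos [555.8 229.1 155.5] w 85.3 F [ 0.2 -0.1  0.7] t 16.2 jaw -105.4 q7 -1.79 | d [-14.2 138.1  93.8] tilt(y,z) [-0.002 -0.003] turnx -0.269 rad
```

View pics/w8.png

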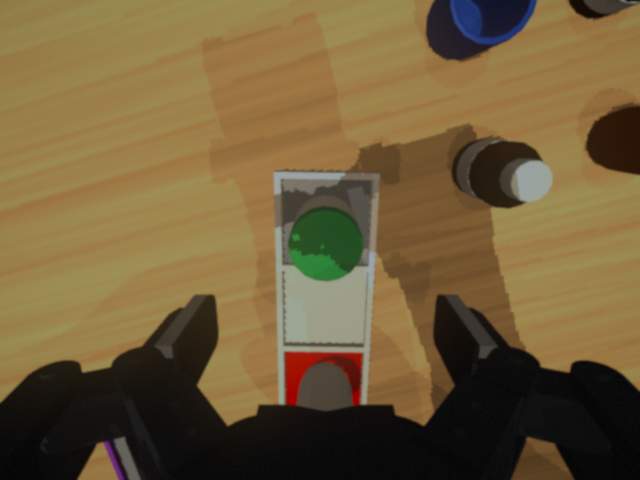

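The green jar stands in the grey cell with its lid at (326,244), and the white cup is in the red cell. The blue cup's rim is at (493,5).

```bash
python3 - <<'E'
from h import *
p=np.load('p8.npy',allow_pickle=True).item()
print(onz(p,326,244,62)-[553.8,229.5,0],onz(p,493,4,66))
E
```

```text
[-1.214628    0.76913147 62.        ] [660.09347432 108.06077801  66.        ]
```

```bash
python3 -m handwheel '1 0 15 10 -0.09 0 0;1 0 20 15 -0.09 0 0;1 0 20 20 -0.09 0 0;1 0 20 25 0 0 0;1 0 15 20 0 0 0;1 0 5 10 0 0 0;1 0 0 0 0 0 0;1 0 0 0 0 0 0'; python3 -c "
from h import *
go(664,102,150,90)"
```

```text
clock: 17.05
eef_pos: [638.7, 120.7, 145.7]
tool_rot: [-1.662, 1.557, 3.068]
force: [-0.5, 0.3, 0.2]
width: 85.3
pos [638.7 120.7 145.7] w 85.3 F [-0.5  0.3  0.2] t 17.1 jaw -89.0 q7 -1.40 | d [-4.6 24.9 19.1] tilt(y,z) [-0.001  0.013] turnx 0.017 rad
```

```bash
python3 -m handwheel '1 0 24 17 0.017 0 0.013;1 0 0 0 0 0 0;1 0 0 0 0 0 0'; python3 -c "
from h import *
go(662.5,104,28,90);cv2.imwrite('pics/w9.png',get_image('wrist'));p=camera_params('wrist');np.save('p9.npy',p,allow_pickle=True)"
```

```text
clock: 17.35
eef_pos: [660.0, 110.2, 144.0]
tool_rot: [-2.325, 1.564, 2.394]
force: [0.5, 1.2, -0.7]
width: 85.7
pos [660.  110.2 144. ] w 85.7 F [ 0.5  1.2 -0.7] t 17.4 jaw -89.6 q7 -1.40 | d [115.9   3.1   6.8] tilt(y,z) [-0.005  0.005] turnx 0.006 rad
```

View pics/w9.png

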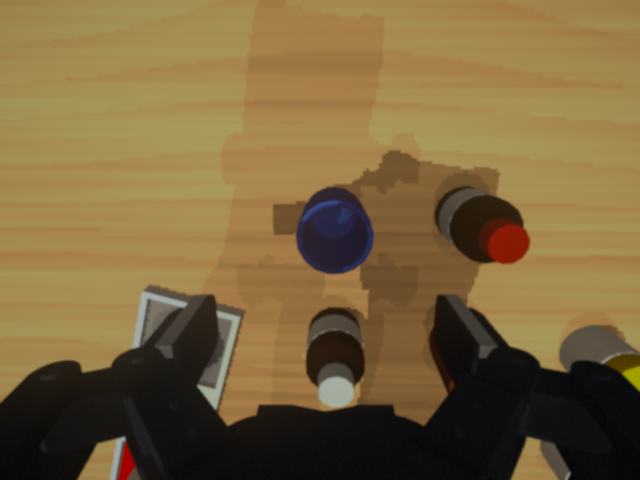

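The blue cup's rim is at (335,236), the red cap at (508,243) and the white cap at (336,388).

```bash
python3 - <<'E'
from h import *
p=np.load('p9.npy',allow_pickle=True).item()
print(onz(p,335,236,66),onz(p,508,243,78),onz(p,336,388,78)) 
E
```

```text
[667.00537625 105.22587762  66.        ] [667.14964117   6.42577617  78.        ] [567.26165088 103.52049566  78.        ]
```

```bash
python3 -m handwheel '1 10 3 6 0 -0.005 0.005;1 20 0 0 0 0 0;1 20 0 0 0 0 0;1 15 0 0 0 0 0;1 0 0 0 0 0 0;1 0 0 0 0 0 0'; python3 -c "
from h import *
go(662.5,104.5,30,90)"
```

```text
clock: 18.0
eef_pos: [660.9, 107.5, 75.0]
tool_rot: [-1.637, 1.57, 3.088]
force: [0.0, -0.1, 0.8]
width: 86.0
pos [660.9 107.5  75. ] w 86.0 F [ 0.  -0.1  0.8] t 18.0 jaw -89.3 q7 -1.35 | d [45.   1.6  3. ] tilt(y,z) [-0.     0.001] turnx 0.012 rad
```

```bash
python3 -m handwheel '1 10 3 2.5 0.012 0 0;1 20 0 0 0 0 0;1 12 0 0 0 0 0;1 0 0 0 0 0 0;1 0 0 0 0 0 0'; python3 -c "
from h import *
go(664,104.5,31,90);cv2.imwrite('pics/w10.png',get_image('wrist'))"
```

```text
clock: 18.5
eef_pos: [667.0, 104.5, 33.6]
tool_rot: [1.619, 1.566, 0.046]
force: [0.0, 0.3, -0.6]
width: 85.0
pos [667.  104.5  33.6] w 85.0 F [ 0.   0.3 -0.6] t 18.5 jaw -90.1 q7 -1.34 | d [ 2.6 -3.1  0. ] tilt(y,z) [-0.    -0.005] turnx -0.002 rad
```

View pics/w10.png

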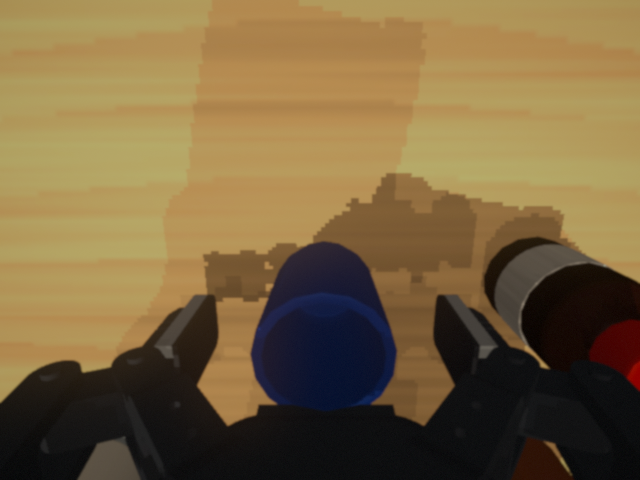

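The blue cup is centred between the jaws at (324,340), and the right finger clears the red bottle.

```bash
python3 -m handwheel '1 3 -1.5 0 0 0 0;-1 0 0 0 0 0 0;-1 0 0 0 0 0 0;-1 0 0 0 0 0 0;-1 0 0 0 0 0 0;-1 0 0 0 0 0 0;-1 0 0 0 0 0 0'; python3 -c "
from h import *
go(451,-247,180,81.6)"
```

```text
clock: 19.25
eef_pos: [666.8, 105.0, 32.9]
tool_rot: [1.705, 1.562, 0.133]
force: [1.2, -0.6, -0.5]
width: 46.8
pos [666.8 105.   32.9] w 46.8 F [ 1.2 -0.6 -0.5] t 19.2 jaw -90.1 q7 -1.34 | d [-149.3 -213.9  352.2] tilt(y,z) [-0.001 -0.009] turnx 0.145 rad
```

```bash
python3 -m handwheel '-1 -10 0 0 0 0 -0.009;-1 -20 0 0 0 0 0;-1 -30 0 0 0 0 0;-1 -30 0 0 0 0 0;-1 -25 -5 10 0 0 0;-1 -20 -15 20 0 0 0;-1 0 -20 30 0 0 0;-1 0 -20 35 0 0 0;-1 0 -20 35 0 0 0;-1 0 -20 35 0 0 0'; python3 -c "
from h import *
go(451,-247,170,81.6)"
```

```text
clock: 20.25
eef_pos: [565.8, -57.4, 170.5]
tool_rot: [-2.892, 1.567, 1.832]
force: [-0.4, 0.1, -1.2]
width: 46.7
pos [565.8 -57.4 170.5] w 46.7 F [-0.4  0.1 -1.2] t 20.2 jaw -89.3 q7 -1.11 | d [-1.000e-01 -1.171e+02  1.882e+02] tilt(y,z) [-0.003  0.001] turnx 0.159 rad
```

```bash
python3 -m handwheel '-1 0 -20 35 0 0 0;-1 0 -20 35 0 0 0;-1 0 -20 35 0 0 0;-1 0 -20 30 0 0 0;-1 0 -15 20 0 0 0;-1 0 -5 10 0.07 0 0;-1 0 0 0 0.07 0 0;-1 0 0 0 0 0 0'; python3 -c "
from h import *
go(451,-247,150,81.6);cv2.imwrite('pics/w11.png',get_image('wrist'));p=camera_params('wrist');np.save('p11.npy',p,allow_pickle=True)"
```

```text
clock: 21.05
eef_pos: [459.4, -236.5, 171.4]
tool_rot: [1.261, 1.571, -0.461]
force: [0.3, 0.2, -1.0]
width: 46.4
pos [ 459.4 -236.5  171.4] w 46.4 F [ 0.3  0.2 -1. ] t 21.1 jaw -98.7 q7 -0.87 | d [21.4 -6.7 11.6] tilt(y,z) [ 0. -0.] turnx -0.005 rad
```

View pics/w11.png

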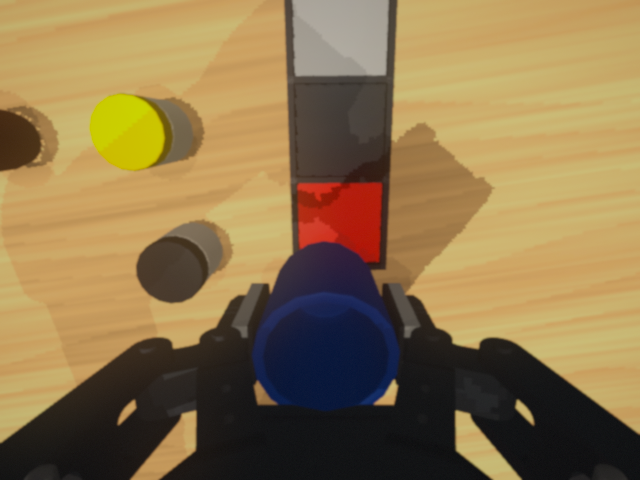

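The blue cup is held upright above the red cell, whose pad spans (298–383, 183–265).

```bash
python3 - <<'E'
from h import *
p=np.load('p11.npy',allow_pickle=True).item()
for n,u,v in [('BR outer',385.5,269),('div left outer',289,178),('div2 left outer',287,76),('div2 right outer',394.5,76),('div1 right outer',389,180)]: print(n,onz(p,u,v,12)[:2].round(1))
a=np.radians(-8.4);R=np.array([[np.cos(a),-np.sin(a)],[np.sin(a),np.cos(a)]])
for k,l in [(-115,-40),(-37.5,40),(37.5,40),(37.5,-40),(-37.5,-40)]: print((R@[k,l]+[525,-258]).round(1))
im=cv2.imread('pics/w11.png');cv2.imwrite('pics/w11c.png',cv2.resize(im[60:290,240:440],None,fx=2.6,fy=2.6,interpolation=2))
E
```

```text
BR outer [ 405.5 -279.7]
div left outer [ 494.6 -211.5]
div2 left outer [ 569.1 -223.4]
div2 right outer [ 557.3 -302.2]
div1 right outer [ 481.1 -290.4]
[ 405.4 -280.8]
[ 493.7 -213. ]
[ 567.9 -223.9]
[ 556.3 -303. ]
[ 482.1 -292.1]
```

View pics/w11c.png

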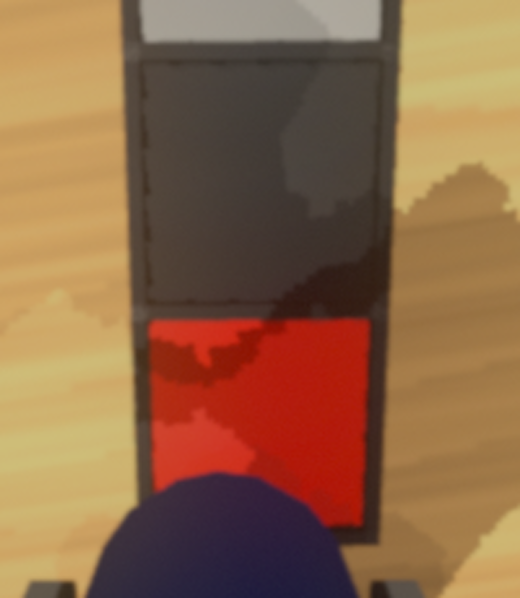

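```bash
python3 -m handwheel '-1 10 -6 10 0 0 0;-1 20 0 0 0 0 0;-1 25 0 0 0 0 0;-1 25 0 0 0 0 0;-1 0 0 0 0 0 0;-1 0 0 0 0 0 0'; python3 -c "
from h import *
go(452.5,-246,39,81.6)"
```

```text
clock: 21.7
eef_pos: [458.8, -240.5, 89.6]
tool_rot: [1.829, 1.565, 0.122]
force: [-0.4, -0.7, -1.0]
width: 46.8
pos [ 458.8 -240.5   89.6] w 46.8 F [-0.4 -0.7 -1. ] t 21.7 jaw -97.8 q7 -0.76 | d [50.5 -5.8  6.4] tilt(y,z) [-0.001 -0.005] turnx 0.011 rad
```

```bash
python3 -m handwheel '-1 10 -6 6 0.011 0 -0.005;-1 15 0 0 0 0 0;-1 8 0 0 0 0 0;-1 0 0 0 0 0 0;-1 0 0 0 0 0 0'; python3 -c "
from h import *
go(452.5,-246,39,81.6)"
```

```text
clock: 22.2
eef_pos: [454.1, -247.3, 58.3]
tool_rot: [1.365, 1.565, -0.352]
force: [0.2, -0.1, -1.5]
width: 46.3
pos [ 454.1 -247.3   58.3] w 46.3 F [ 0.2 -0.1 -1.5] t 22.2 jaw -98.4 q7 -0.73 | d [19.3 -1.9 -1.1] tilt(y,z) [ 0.001 -0.006] turnx 0.000 rad
```

```bash
python3 -m handwheel '-1 6 -2 -1 0 0 -0.006;-1 8 0 0 0 0 0;-1 4 0 0 0 0 0;-1 0 0 0 0 0 0;-1 0 0 0 0 0 0'; python3 -c "
from h import *
go(452.5,-246,39,81.6)"
```

```text
clock: 22.7
eef_pos: [452.8, -246.4, 39.9]
tool_rot: [0.593, 1.568, -1.123]
force: [-0.1, 0.0, -1.2]
width: 46.6
pos [ 452.8 -246.4   39.9] w 46.6 F [-0.1  0.  -1.2] t 22.7 jaw -98.4 q7 -0.71 | d [ 0.9 -0.4 -0.4] tilt(y,z) [ 0.002 -0.001] turnx 0.001 rad
```

```bash
python3 -m handwheel '-1 1 0 0 0 0 0;-1 0 0 0 0 0 0;1 0 0 0 0 0 0;1 0 0 0 0 0 0;1 0 0 0 0 0 0;1 0 0 0 0 0 0;1 0 0 0 0 0 0;1 -10 0 0 0 0 0;1 -20 0 0 0 0 0;1 -30 0 0 0 0 0'; python3 -m handwheel '1 -30 0 0 0 0 0;1 -20 0 0 0 0 0;1 0 0 0 0 0 0'; python3 -c "
from h import *
go(546,-118,150,90);cv2.imwrite('pics/w12.png',get_image('wrist'));p=camera_params('wrist');np.save('p12.npy',p,allow_pickle=True)"
```

```text
clock: 23.7
eef_pos: [451.0, -245.5, 99.3]
tool_rot: [-1.584, 1.567, 2.982]
force: [0.5, -0.5, 0.8]
width: 85.2
clock: 24.0
eef_pos: [452.5, -246.7, 156.1]
tool_rot: [0.875, 1.568, -0.843]
force: [0.4, 0.5, -1.0]
width: 85.1
pos [ 452.5 -246.7  156.1] w 85.1 F [ 0.4  0.5 -1. ] t 24.0 jaw -98.5 q7 -0.82 | d [   6.    73.6 -141.1] tilt(y,z) [ 0.002 -0.002] turnx -0.148 rad
```

View pics/w12.png

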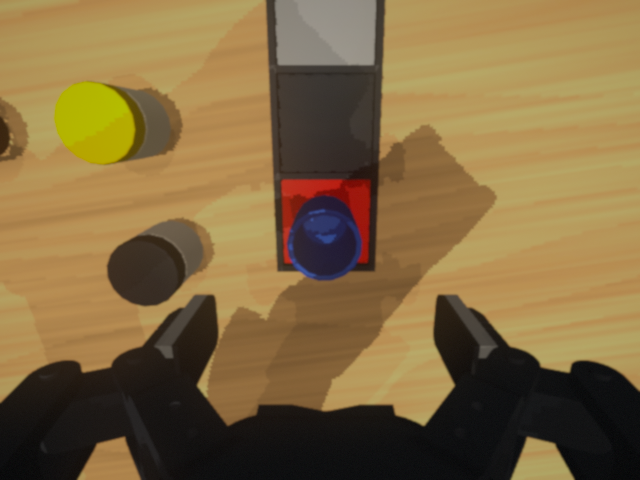

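The blue cup stands in the red cell with its rim at (325,242). Next is the yellow jar, lid at (97,123).

```bash
python3 - <<'E'
from h import *
p=np.load('p12.npy',allow_pickle=True).item()
print(onz(p,325,242,72)-[451,-246,0],onz(p,97,123,56),onz(p,146,273,56))
E
python3 -m handwheel '1 0 10 -15 -0.05 0 0;1 0 15 -25 -0.05 0 0;1 0 15 -30 -0.05 0 0;1 0 15 -30 0 0 0;1 0 10 -20 0 0 0;1 0 0 -10 0 0 0;1 0 0 0 0 0 0;1 0 0 0 0 0 0'; python3 -c "
from h import *
go(546,-118,90,90)"
```

```text
[ 2.69736628  0.51149513 72.        ] [ 544.37226277 -118.63930778   56.        ] [ 444.79197109 -120.37273284   56.        ]
clock: 24.85
eef_pos: [523.3, -108.0, 148.4]
tool_rot: [-1.928, 1.56, 2.806]
force: [0.4, -0.7, 0.4]
width: 85.4
pos [ 523.3 -108.   148.4] w 85.4 F [ 0.4 -0.7  0.4] t 24.9 jaw -88.7 q7 -0.97 | d [58.1 23.  10.7] tilt(y,z) [-0.004  0.01 ] turnx 0.022 rad
```

```bash
python3 -m handwheel '1 5 22 10 0.022 -0.004 0.01;1 20 0 0 0 0 0;1 20 0 0 0 0 0;1 10 0 0 0 0 0;1 0 0 0 0 0 0;1 0 0 0 0 0 0'; python3 -c "
from h import *
go(545.5,-118.5,30,90)"
```

```text
clock: 25.45
eef_pos: [543.0, -126.5, 92.1]
tool_rot: [-0.093, 1.566, -1.675]
force: [-0.2, -0.1, 1.3]
width: 85.0
pos [ 543.  -126.5   92.1] w 85.0 F [-0.2 -0.1  1.3] t 25.4 jaw -90.6 q7 -0.94 | d [62.   2.5 -8.4] tilt(y,z) [0.004 0.   ] turnx -0.011 rad
```

```bash
python3 -m handwheel '1 10 2.5 -8 -0.011 0.004 0;1 20 0 0 0 0 0;1 20 0 0 0 0 0;1 7 0 0 0 0 0;1 0 0 0 0 0 0'; python3 -c "
from h import *
go(545.5,-118.5,30,90);cv2.imwrite('pics/w13.png',get_image('wrist'))"
```

```text
clock: 25.95
eef_pos: [548.7, -117.1, 35.3]
tool_rot: [1.599, 1.565, 0.031]
force: [0.1, 0.0, -0.2]
width: 85.7
pos [ 548.7 -117.1   35.3] w 85.7 F [ 0.1  0.  -0.2] t 25.9 jaw -89.8 q7 -0.89 | d [ 5.3 -3.2  1.4] tilt(y,z) [-0.    -0.006] turnx 0.003 rad
```

View pics/w13.png

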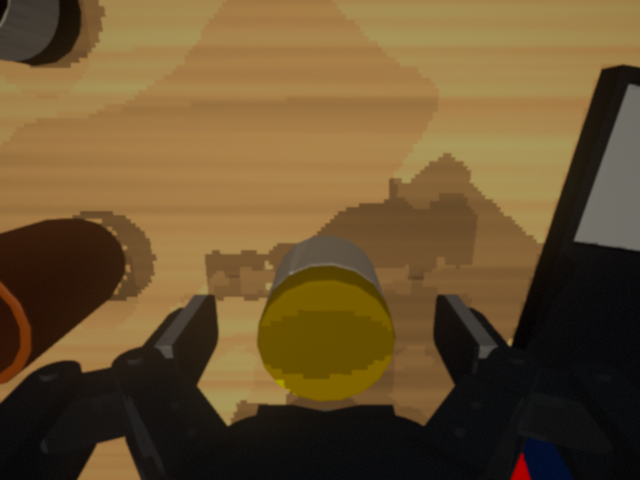

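The yellow jar is centred at (326,333), and both fingers clear the brown cup and the tray.

```bash
python3 -m handwheel '1 6 -2.5 0.5 0 0 -0.006;-1 0 0 0 0 0 0;-1 0 0 0 0 0 0;-1 0 0 0 0 0 0;-1 0 0 0 0 0 0;-1 0 0 0 0 0 0;-1 0 0 0 0 0 0'; python3 -c "
from h import *
go(600.5,-268,140,81.6)"
```

```text
clock: 26.7
eef_pos: [548.2, -117.9, 32.4]
tool_rot: [1.4, 1.566, -0.167]
force: [0.2, 0.8, -1.2]
width: 48.8
pos [ 548.2 -117.9   32.4] w 48.8 F [ 0.2  0.8 -1.2] t 26.7 jaw -89.8 q7 -0.89 | d [-107.2   52.4  150.4] tilt(y,z) [ 0.001 -0.005] turnx 0.150 rad
```

```bash
python3 -m handwheel '-1 -10 0 0 0 0 0;-1 -20 0 0 0 0 0;-1 -30 0 0 0 0 0;-1 -25 5 5 0 0 0;-1 -15 5 15 0 0 0;-1 0 10 25 0 0 0;-1 0 10 30 0.05 0 0;-1 0 10 30 0.05 0 0;-1 0 5 20 0.05 0 0;-1 0 0 5 0 0 0'; python3 -m handwheel '-1 0 0 0 0 0 0'; python3 -c "
from h import *
go(601.5,-268,38.4,81.6)"
```

```text
clock: 27.7
eef_pos: [589.6, -250.1, 142.1]
tool_rot: [1.744, 1.566, 0.025]
force: [-0.4, -0.4, 0.1]
width: 48.4
clock: 27.8
eef_pos: [589.0, -250.6, 142.3]
tool_rot: [1.749, 1.566, 0.03]
force: [-0.3, 0.7, -1.5]
width: 48.5
pos [ 589.  -250.6  142.3] w 48.5 F [-0.3  0.7 -1.5] t 27.8 jaw -98.5 q7 -0.96 | d [104.   14.5  15.4] tilt(y,z) [-0.001 -0.004] turnx -0.001 rad
```

```bash
python3 -m handwheel '-1 10 14 15 0 0 -0.004;-1 20 0 0 0 0 0;-1 25 0 0 0 0 0;-1 15 0 0 0 0 0;-1 0 0 0 0 0 0;-1 0 0 0 0 0 0'; python3 -c "
from h import *
go(601.5,-268,38.4,81.6)"
```

```text
clock: 28.4
eef_pos: [601.4, -257.8, 71.9]
tool_rot: [-3.013, 1.562, 1.563]
force: [0.5, -0.5, -0.7]
width: 48.8
pos [ 601.4 -257.8   71.9] w 48.8 F [ 0.5 -0.5 -0.7] t 28.4 jaw -97.8 q7 -0.91 | d [33.4  1.5 10.4] tilt(y,z) [-0.008  0.001] turnx 0.010 rad
```

```bash
python3 -m handwheel '-1 6 1.5 10 0.01 -0.008 0;-1 10 0 0 0 0 0;-1 5 0 0 0 0 0;-1 0 0 0 0 0 0;-1 0 0 0 0 0 0'; python3 -c "
from h import *
go(601.5,-268,38.4,81.6);cv2.imwrite('pics/w14.png',get_image('wrist'))"
```

```text
clock: 28.9
eef_pos: [603.1, -268.9, 51.9]
tool_rot: [1.143, 1.568, -0.573]
force: [-0.6, -0.1, -1.3]
width: 48.7
pos [ 603.1 -268.9   51.9] w 48.7 F [-0.6 -0.1 -1.3] t 28.9 jaw -98.4 q7 -0.90 | d [13.5 -1.8 -0.7] tilt(y,z) [ 0.001 -0.003] turnx 0.001 rad
```

View pics/w14.png

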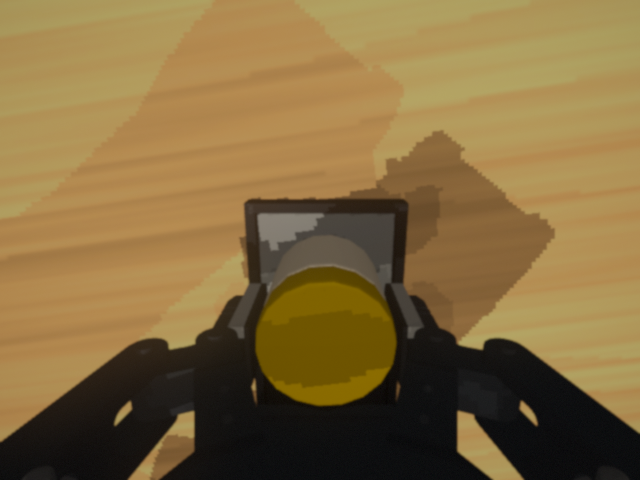

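The jar at (326,336) is centred in the grey cell, whose edges are at columns 246–408.

```bash
python3 -m handwheel '-1 5 -1.5 -0.5 0 0 -0.003;-1 5 0 0 0 0 0;-1 2.5 0 0 0 0 0;-1 0 0 0 0 0 0;-1 0 0 0 0 0 0'; python3 -c "
from h import *
go(601.5,-268,38.4,81.6)"
```

```text
clock: 29.45
eef_pos: [601.8, -268.2, 38.6]
tool_rot: [0.031, 1.57, -1.686]
force: [1.0, 0.1, -0.9]
width: 48.4
pos [ 601.8 -268.2   38.6] w 48.4 F [ 1.   0.1 -0.9] t 29.4 jaw -98.4 q7 -0.90 | d [ 0.2 -0.3 -0.1] tilt(y,z) [ 0.001 -0.   ] turnx 0.001 rad
```

```bash
python3 -m handwheel '-1 0.5 0 0 0 0 0;-1 0 0 0 0 0 0;1 0 0 0 0 0 0;1 0 0 0 0 0 0;1 0 0 0 0 0 0;1 0 0 0 0 0 0;1 0 0 0 0 0 0;1 -10 0 0 0 0 0;1 -20 0 0 0 0 0;1 -30 0 0 0 0 0'; python3 -m handwheel '1 -30 0 0 0 0 0;1 -30 0 0 0 0 0;1 -10 0 0 0 0 0;1 0 0 0 0 0 0'; python3 -c "
from h import *
go(667.5,5,150,90);cv2.imwrite('pics/w15.png',get_image('wrist'));p=camera_params('wrist');np.save('p15.npy',p,allow_pickle=True)"
```

```text
clock: 30.45
eef_pos: [599.8, -267.0, 97.7]
tool_rot: [-1.661, 1.565, 2.906]
force: [0.4, -0.2, -0.7]
width: 85.6
clock: 30.85
eef_pos: [602.0, -268.7, 176.9]
tool_rot: [0.789, 1.568, -0.928]
force: [0.1, -0.3, -0.1]
width: 85.2
pos [ 602.  -268.7  176.9] w 85.2 F [ 0.1 -0.3 -0.1] t 30.9 jaw -98.4 q7 -0.97 | d [  26.3   24.8 -280.4] tilt(y,z) [ 0.002 -0.002] turnx -0.147 rad
```

View pics/w15.png

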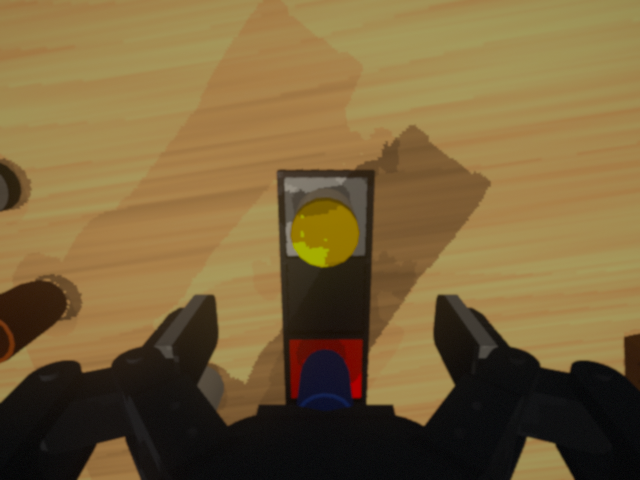

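The yellow jar stands in the grey cell with its lid at (325,233). The last item is the red-capped bottle.

```bash
python3 - <<'E'
from h import *
p=np.load('p15.npy',allow_pickle=True).item()
print(onz(p,325,233,62)-[599.4,-268,0])
E
python3 -m handwheel '1 0 5 -15 -0.05 0 0;1 0 5 -25 -0.05 0 0;1 0 5 -35 -0.05 0 0;1 0 5 -40 0 0 0;1 0 5 -40 0 0 0;1 0 0 -35 0 0 0;1 0 0 -25 0 0 0;1 0 0 -15 0 0 0;1 0 0 0 0 0 0;1 0 0 0 0 0 0'; python3 -c "
from h import *
go(667.5,5,150,90)"
```

```text
[ 0.95827272  0.51003219 62.        ]
clock: 31.9
eef_pos: [625.1, -16.8, 158.7]
tool_rot: [-1.885, 1.546, 2.863]
force: [-0.2, -1.2, -0.1]
width: 85.3
pos [625.1 -16.8 158.7] w 85.3 F [-0.2 -1.2 -0.1] t 31.9 jaw -88.0 q7 -1.17 | d [  7.8  43.3 -20.2] tilt(y,z) [-0.008  0.024] turnx 0.036 rad
```

```bash
python3 -m handwheel '1 0 22 -10 0.036 -0.008 0.024;1 0 20 -10 0 0 0;1 0 0 0 0 0 0;1 0 0 0 0 0 0'; python3 -c "
from h import *
go(667.5,5,150,90);cv2.imwrite('pics/w16.png',get_image('wrist'));p=camera_params('wrist');np.save('p16.npy',p,allow_pickle=True)"
```

```text
clock: 32.3
eef_pos: [665.8, -1.2, 155.6]
tool_rot: [-0.833, 1.565, -2.41]
force: [0.6, -0.8, -0.4]
width: 85.3
pos [665.8  -1.2 155.6] w 85.3 F [ 0.6 -0.8 -0.4] t 32.3 jaw -90.3 q7 -1.25 | d [ 5.6  1.7 -6.2] tilt(y,z) [0.004 0.005] turnx -0.006 rad
```

View pics/w16.png

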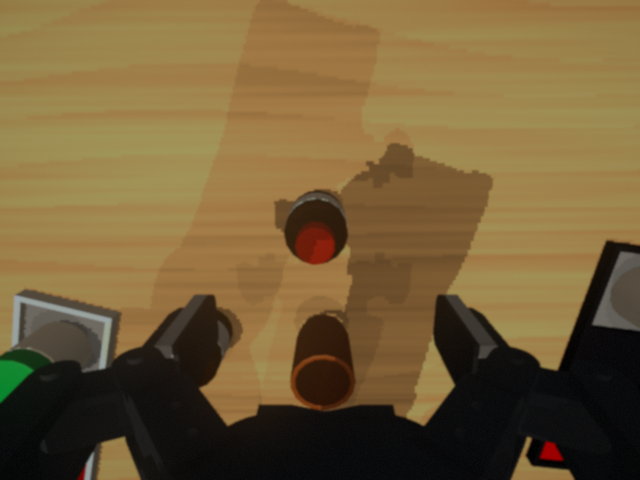

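The red cap is at (315,242), with the brown cup behind it at (322,381) and not in the way.

```bash
python3 - <<'E'
from h import *
p=np.load('p16.npy',allow_pickle=True).item()
print(onz(p,315,242,78))
E
python3 -m handwheel '1 5 1.5 -7 0 0.004 0.005;1 20 0 0 0 0 0;1 25 0 0 0 0 0;1 15 0 0 0 0 0;1 0 0 0 0 0 0;1 0 0 0 0 0 0'; python3 -c "
from h import *
go(667.5,5,28,90)"
```

```text
[668.89974263   5.77467302  78.        ]
clock: 32.95
eef_pos: [664.9, 2.8, 88.9]
tool_rot: [2.477, 1.57, 0.894]
force: [0.7, 0.2, 0.5]
width: 85.3
pos [664.9   2.8  88.9] w 85.3 F [0.7 0.2 0.5] t 33.0 jaw -90.7 q7 -1.22 | d [60.9  2.5 -2.2] tilt(y,z) [-0.001 -0.   ] turnx -0.012 rad
```

```bash
python3 -m handwheel '1 10 2.5 -2.5 -0.012 0 0;1 20 0 0 0 0 0;1 20 0 0 0 0 0;1 8 0 0 0 0 0;1 0 0 0 0 0 0'; python3 -c "
from h import *
go(667.5,5,25,90);cv2.imwrite('pics/w17.png',get_image('wrist'))"
```

```text
clock: 33.45
eef_pos: [671.7, 6.0, 32.2]
tool_rot: [1.671, 1.562, 0.103]
force: [-0.2, -0.3, 0.2]
width: 85.4
pos [671.7   6.   32.2] w 85.4 F [-0.2 -0.3  0.2] t 33.5 jaw -89.8 q7 -1.18 | d [ 7.2 -4.2  1. ] tilt(y,z) [-0.001 -0.009] turnx 0.003 rad
```

View pics/w17.png

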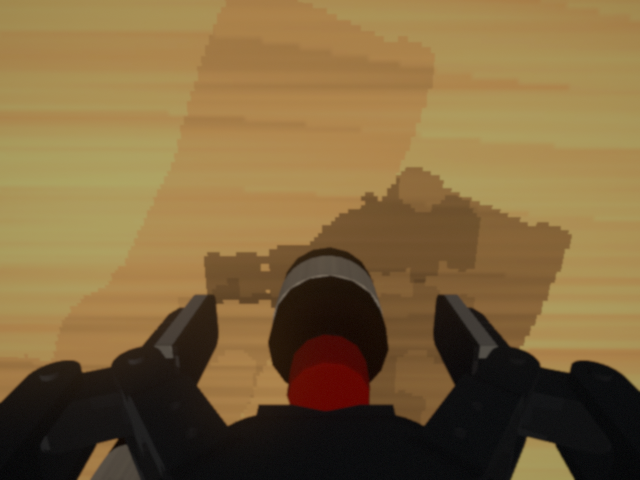

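The bottle is centred between the jaws at (328,330).

```bash
python3 -m handwheel '1 6 -3.5 1 0 0 -0.009;1 2 0 0 0 0 0;-1 0 0 0 0 0 0;-1 0 0 0 0 0 0;-1 0 0 0 0 0 0;-1 0 0 0 0 0 0;-1 0 0 0 0 0 0;-1 0 0 0 0 0 0'; python3 -c "
from h import *
go(526,-257,150,81.6)"
```

```text
clock: 34.3
eef_pos: [670.6, 4.8, 27.7]
tool_rot: [1.727, 1.565, 0.16]
force: [0.1, -0.4, -0.5]
width: 42.5
pos [670.6   4.8  27.7] w 42.5 F [ 0.1 -0.4 -0.5] t 34.3 jaw -89.8 q7 -1.18 | d [-123.3 -144.9  261.2] tilt(y,z) [-0.001 -0.005] turnx 0.150 rad
```

```bash
python3 -m handwheel '-1 -10 0 0 0 0 0;-1 -20 0 0 0 0 0;-1 -30 0 0 0 0 0;-1 -30 0 0 0 0 0;-1 -25 -5 10 0 0 0;-1 -10 -15 25 0 0 0;-1 0 -20 35 0 0 0;-1 0 -20 35 0 0 0;-1 0 -20 35 0 0 0;-1 0 -20 35 0 0 0'; python3 -m handwheel '-1 0 -15 30 0.05 0 0;-1 0 -8 20 0.05 0 0;-1 0 0 10 0.05 0 0;-1 0 0 0 0 0 0;-1 0 0 0 0 0 0'; python3 -c "
from h import *
go(526.5,-257,100,81.6)"
```

```text
clock: 35.3
eef_pos: [571.7, -167.3, 160.5]
tool_rot: [2.036, 1.56, 0.484]
force: [1.1, -0.7, -1.9]
width: 42.4
clock: 35.8
eef_pos: [542.9, -236.2, 163.6]
tool_rot: [1.877, 1.56, 0.157]
force: [-0.3, -0.5, -2.7]
width: 42.4
pos [ 542.9 -236.2  163.6] w 42.4 F [-0.3 -0.5 -2.7] t 35.8 jaw -98.5 q7 -0.93 | d [ 63.4 -13.8  23.2] tilt(y,z) [-0.003 -0.01 ] turnx -0.002 rad
```

```bash
python3 -m handwheel '-1 0 -14 23 0 -0.003 -0.01;-1 10 0 0 0 0 0;-1 20 0 0 0 0 0;-1 0 0 0 0 0 0;-1 0 0 0 0 0 0'; python3 -c "
from h import *
go(526.5,-257,100,81.6);cv2.imwrite('pics/w18.png',get_image('wrist'))"
```

```text
clock: 36.3
eef_pos: [531.3, -248.2, 132.3]
tool_rot: [2.71, 1.565, 1.007]
force: [-0.4, 0.3, -1.0]
width: 42.3
pos [ 531.3 -248.2  132.3] w 42.3 F [-0.4  0.3 -1. ] t 36.3 jaw -97.6 q7 -0.87 | d [32.2 -3.7  9.6] tilt(y,z) [-0.005 -0.002] turnx 0.014 rad
```

View pics/w18.png

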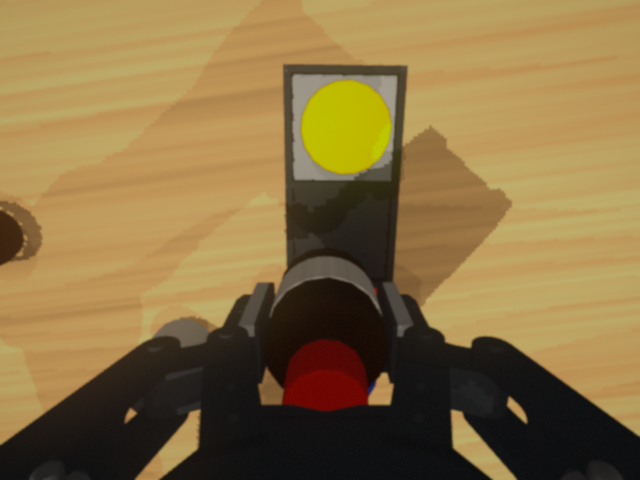

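The bottle hangs upright over the middle cell. I'm correcting laterally before going lower.

```bash
python3 -m handwheel '-1 2 -4 9.5 0.014 -0.005 -0.002;-1 10 0 0 0 0 0;-1 10 0 0 0 0 0;-1 0 0 0 0 0 0;-1 0 0 0 0 0 0'; python3 -c "
from h import *
go(526.5,-257,33.7,81.6)"
```

```text
clock: 36.85
eef_pos: [527.0, -256.9, 109.7]
tool_rot: [1.561, 1.569, -0.156]
force: [-0.1, 0.7, -2.2]
width: 42.7
pos [ 527.  -256.9  109.7] w 42.7 F [-0.1  0.7 -2.2] t 36.9 jaw -98.4 q7 -0.85 | d [76.  -0.6  0.2] tilt(y,z) [ 0.    -0.002] turnx 0.001 rad
```

```bash
python3 -m handwheel '-1 10 -0.5 0 0 0 0;-1 15 0 0 0 0 0;-1 15 0 0 0 0 0;-1 10 0 0 0 0 0;-1 0 0 0 0 0 0;-1 0 0 0 0 0 0'; python3 -c "
from h import *
go(526.5,-257,33.7,81.6);cv2.imwrite('pics/w19.png',get_image('wrist'))"
```

```text
clock: 37.45
eef_pos: [527.0, -257.0, 56.6]
tool_rot: [1.511, 1.568, -0.206]
force: [0.6, -0.5, -1.7]
width: 42.7
pos [ 527.  -257.    56.6] w 42.7 F [ 0.6 -0.5 -1.7] t 37.5 jaw -98.4 q7 -0.81 | d [22.9 -0.6  0. ] tilt(y,z) [ 0.    -0.003] turnx 0.001 rad
```

View pics/w19.png

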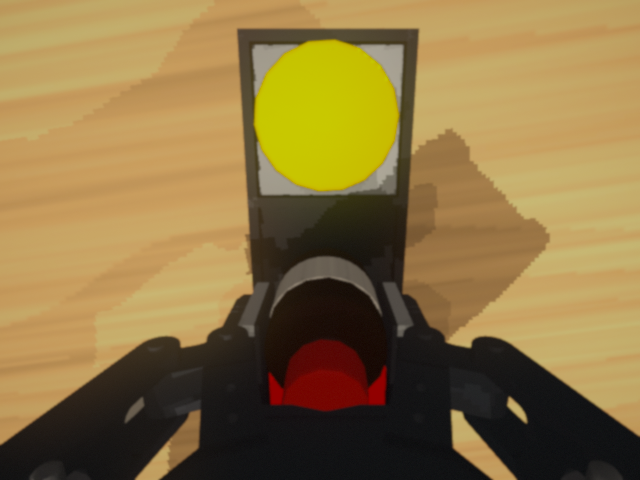

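The bottle is centred over the middle cell, and the yellow jar is undisturbed at (326,115).

```bash
python3 -m handwheel '-1 8 -0.5 0 0 0 0;-1 8 0 0 0 0 0;-1 4 0 0 0 0 0;-1 2 0 0 0 0 0;-1 0 0 0 0 0 0'; python3 -c "
from h import *
go(526.5,-257,33.7,81.6)"
```

```text
clock: 38.0
eef_pos: [527.5, -257.4, 34.1]
tool_rot: [1.408, 1.565, -0.308]
force: [-0.2, -0.5, -1.3]
width: 42.3
pos [ 527.5 -257.4   34.1] w 42.3 F [-0.2 -0.5 -1.3] t 38.0 jaw -98.3 q7 -0.79 | d [ 0.4 -1.  -0.2] tilt(y,z) [ 0.001 -0.006] turnx 0.001 rad
```

```bash
python3 -m handwheel '-1 1 -0.5 0 0 0 0;-1 0 0 0 0 0 0;1 0 0 0 0 0 0;1 0 0 0 0 0 0;1 0 0 0 0 0 0;1 0 0 0 0 0 0;1 0 0 0 0 0 0;1 -10 0 0 0 0 0;1 -20 0 0 0 0 0;1 -30 0 0 0 0 0'; python3 -m handwheel '1 -30 0 0 0 0 0;1 -30 0 0 0 0 0;1 -30 0 0 0 0 0;1 -30 -10 0 0 0 0;1 0 -10 0 0 0 0;1 0 0 0 0 0 0'; python3 -c "
from h import *
go(527,-257,33.7,81.6);cv2.imwrite('pics/w20.png',get_image('wrist'));p=camera_params('wrist');np.save('p20.npy',p,allow_pickle=True);cv2.imwrite('pics/side2.png',get_image('side'));cv2.imwrite('pics/top2.png',get_image('top'))"
```

```text
clock: 39.0
eef_pos: [525.3, -256.6, 93.8]
tool_rot: [1.927, 1.569, 0.21]
force: [0.1, 0.9, 0.1]
width: 85.5
clock: 39.6
eef_pos: [505.6, -254.9, 226.1]
tool_rot: [1.399, 1.56, -0.319]
force: [1.4, 0.2, -0.2]
width: 85.6
pos [ 505.6 -254.9  226.1] w 85.6 F [ 1.4  0.2 -0.2] t 39.6 jaw -98.4 q7 -0.92 | d [192.6  19.5  -1.4] tilt(y,z) [ 0.002 -0.01 ] turnx -0.001 rad
```

View pics/w20.png

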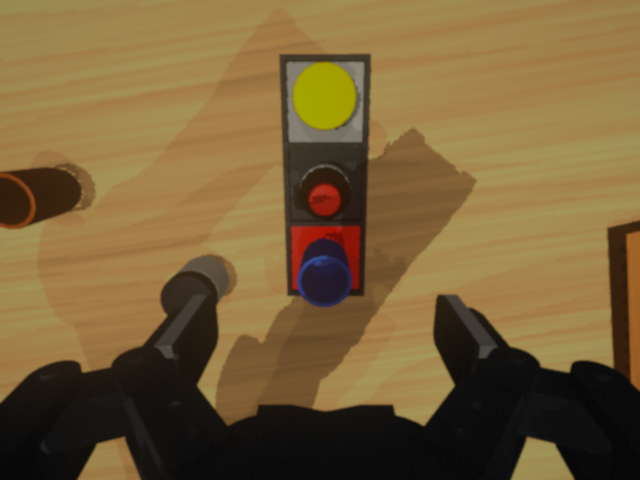

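View pics/side2.png

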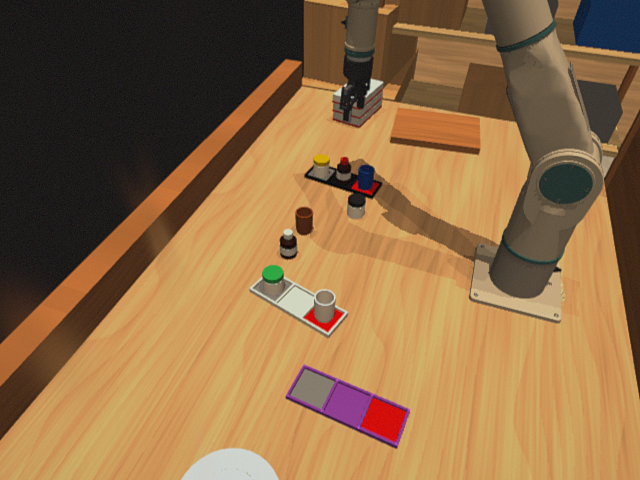

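View pics/top2.png

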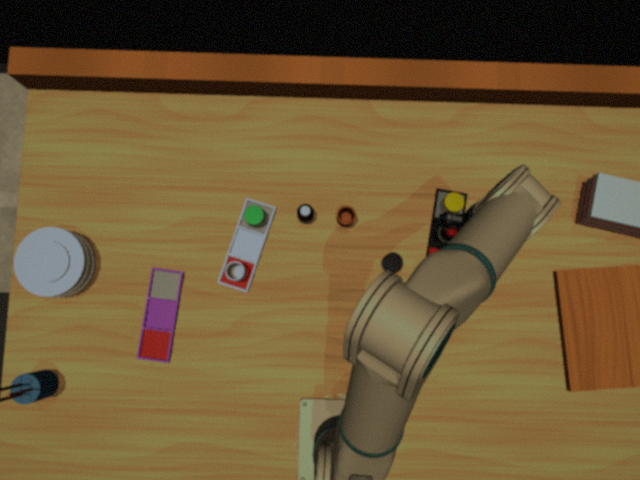

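All five items stand in their cells: the yellow lid at (325,95), red cap at (324,199) and blue rim at (325,278) in the wrist view, and the green jar and white cup on the white tray in the side view. The brown cup, white-capped bottle and black jar stand at their starting pixels. One last numeric check before handing in.

```bash
python3 - <<'E'
from h import *
p=np.load('p20.npy',allow_pickle=True).item()
a=np.radians(-8.4);R=np.array([[np.cos(a),-np.sin(a)],[np.sin(a),np.cos(a)]])
for n,u,v,z in [('y',325,95,62),('r',324.5,199,84),('b',325,278,72)]: print(n,(R.T@(onz(p,u,v,z)[:2]-[525.2,-257])).round(1))
print('fin',ctrl.read_state()['qd'].round(3).max()); print(ctrl.finish_job())
E
```

```text
y [76.9 -0.3]
r [0.2 0.2]
b [-69.8  -0.1]
fin 0.017
the job is handed in; nothing more can be done
None
```

Both guest trays are made up and the job is handed in at about 40 s of the 120 s allowed; the interface gave no verdict.

I gripped each of the five things from above, carried it upright, lowered it to its cell floor and released it. The robot was clear of everything at hand-in.

| Thing | Tray cell | Offset from cell centre (mm) | Limit (mm) |
|---|---|---|---|
| Yellow-lidded jar | black, grey pad | about 2 | 13 |
| Red-capped bottle | black, middle | under 1 | 15.5 |
| Blue cup | black, red pad | about 5 | 15.5 |
| Green-lidded jar | white, grey pad | about 1.5 | 13 |
| White cup | white, red pad | about 3.5 | 15.5 |

- **Black tray:** the blue cup read about 3 mm off just after release and 5 mm in the last picture, still well within its limit.
- **White tray:** I measured these two just after placing them. The final side and top pictures show both still upright in their cells.
- **Stock that stays:** the brown cup, white-capped bottle and black-lidded jar stand upright at their starting positions in the final pictures. I compared these by eye, without measuring.

No check failed.

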